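# Load the specimen rod and cap it

## Robot

A 6-joint arm with a two-finger parallel gripper is mounted at the origin on a cart in front of the work surface, level with it; the furniture and walls round the work are solid. World frame = base frame: x ahead of the robot, y to its left, z up, the work surface at z = 0. Lengths are in m, angles in rad, forces in N, time in s.
With the tool pointing down it reaches from about 0.3 to 1 m from the base axis. Payload 5.1 kg.
Tool frame: the origin (TCP) lies between the finger pads; the fingertips stand 11 mm ahead of it and the grasp point (between the pads) lies 8 mm behind it; x points along the fingers, y is the direction in which the jaws open and shut, and the axes are right-handed (so a half turn about x gives the same grasp; the last joint's range is limited). The gripper opens to 95 mm and grips with 3 to 60 N. Pads are 20 mm wide; open, the fingers measure 119 mm over their backs; the gripper's body (75 mm by 180 mm) begins 59 mm behind the grasp point.
Start: joints at [1.22, 0.124, 1.65, -0, 1.367, -0.083], TCP at [0.172, 0.627, 0.226] pointing down, gripper open.
Joint ranges: [-2.61, 2.61], [-1.02, 2.33], [0.03, 2.71], [-1.35, 4.49], [0.32, 2.68], [-2.91, 2.91]. Speed limits (rad/s): [2.57, 2.57, 3.14, 3.14, 3.14, 3.14].

## Interface

Orientations are given as a rotation vector (axis times angle).
In Python, from rig import * gives the robot as it stands.
- The arm moves only by the tool send_rows, never from a script. Its argument "moves" is a list of rows, each a list of 3 entries, a list of its own where there are three numbers: the shift along the tool's x, y, z in cm, then the turn about the tool's x in rad, then the opening, from 0 (shut) to 1 (fully open). A call has 1 to 8 rows; each row shifts and turns the commanded pose from where the row before left it, along the tool's axes as they then stand; what a row does not reach is not made up. A row lasts 1/10 s, in which the tool goes at most 50 mm and 8.59 degrees, less where a joint would pass 70% of its speed; a pose out of reach is approached as far as the arm can. A call is refused whole if a number of a shift passes 5 or a number of a turn 0.15, either way. A call with a gripper value outside its range is refused whole. The fingers move at their own pace and stop on an object; "force" is the grip in N (left out, the last holds). Time passes only in rows, so rows that do not move let the fingers close. It gives the time, the measured TCP pose, the force and the opening at its end, in the units of the state.
- get_state(): the state, without advancing time (a new reading comes with each control period).
- get_image(name): name is "side" or "top" or "wrist"; returns the picture (400x640x3 uint8, red, green, blue); there is no depth.
- calibration(name): a dict with "vertical_fov" (degrees; the focal length in pixels is half the picture's height over the tangent of half this angle, whatever the lens; pixels are square), "cx", "cy" (the principal point, pixels), "R" (3x3) and "t" (3): a world point X has camera coordinates R X + t. Camera axes: x right, y down, z forward; pixel columns grow to the right and rows downward; lengths in m; the calibration is good to about 2 mm. The wrist camera is an equidistant fisheye: a pixel r from the principal point sees the ray r / f radians off the axis. A picture is of the moment at which its call begins: read the wrist's pose just before it. calibration takes no time and is no camera call; for the wrist camera it gives the pose at the moment of the call.
- close_job(): hands the job in, once; it reports no verdict.
The state is a dict: "t": time; "q": joint angles; "dq": joint speeds; "joint_torque": joint torques, N m; "eef_pos": TCP position; "eef_rot": TCP orientation; "ft_force": force on the tool from outside, world axes, zero at the start; "wrist_torque": the same for the moment, N m; "opening": finger opening in m.
Only numpy, scipy, OpenCV 4.12 (cv2) and the standard library are available. Lean on these libraries where they do the work, as an engineer would, in place of code of your own. Each camera call takes 0.05 s, during which the arm holds its last target.

## Task

Thread the green plaque onto the horizontal rod of the stand first, then the yellow spacer, then push the blue end cap onto the rod's free end. Press each part home until you feel it bear firmly on what is behind it, so that the set collar, plaque, spacer and cap stand face to face without gaps; press gently, never hard enough to strain the stand or shift the collar (about 10 N is plenty, 30 N too much). Let go of everything, and leave the other things on the bench alone.

Things in the scene. Friction and masses are not known exactly. Their poses are not given: they have to be found in the camera images.
- rod_stand: Fixed aluminium stand; origin under the centre of its base (150 x 110 x 14 mm). A level steel rod, 16 mm thick, axis 110 mm above the bench, points to its own -x (towards the robot) from a post 34 mm wide, 128 mm high, front face at x = +28 mm. In front of the post a brass set collar (32 mm across, thumb screw up to 22 mm over the axis) is clamped on the rod. Load it with less than 30 N.
- rod_tip (a point): Centre of the rod's free end; x points from here along the rod to the post (the way parts are pushed on), z up. The last 10 mm taper from 16 to 8 mm. The seat, a rubber buffer (30 mm across, gives 1 mm for 4 N, 4 mm at most) on the front of the set collar, lies somewhere between 88 and 98 mm behind this point (+x); just where was set by hand and is not reported: it must be felt for.
- plaque_center (a point): Centre of the green plastic plaque, a square block 46 x 46 mm, 30 mm thick, about 80 g, standing on a narrow side; half-way up (23 mm) and half-way through. x is the axis of the 18 mm bore right through its centre, pointing roughly away from the robot at the start. Either face may go first.
- spacer_center (a point): Centre of the yellow octagonal spacer, 42 mm across flats, 30 mm thick, about 60 g, standing on a flat; half-way up (21 mm) and half-way through. x is the axis of the through bore (octagonal, 18 mm across flats). The upright flats at its sides are 17 mm high. Either face may go first.
- cap_center (a point): Centre of the blue octagonal end cap, 40 mm across flats, 48 mm long, lying on a flat, 60 g; half-way up (20 mm). x runs along the bore, out of the open mouth (24 mm from here), away from the robot at the start. Bore 18 mm across flats, 40 mm deep; a sprung nub in its roof, 12 mm inside the mouth, rubs on the rod: sliding on takes 3 to 8 N before the cap bears on the spacer; it stays where left.
- pipe_specimen: Bystander: loose black pipe piece, 41 mm thick, 206 mm long, lying on the bench left of the stand; origin under its middle.

How it is judged:
By the outcome, as a careful person would: the job done as asked, in the order asked, and still so for the second after the job is handed in, with the robot touching nothing.
It also fails if it takes over 72 s, if anything falls off the work surface, if the arm or the gripper's body presses on something with over 40 N, if the wrist force passes 120 N, or if a joint passes its speed limit or range.

## Working session

There is one attempt and no reset: what is moved stays moved. The work goes in short steps, Python scripts to look and compute and a tool call to move; the robot and the scene stay as the last step left them, time stands still between calls to the robot, and variables do not carry over. Pictures are saved under pics/ and viewed, and the job is handed in when it is done.

Besides the shell and the picture viewer there is one more tool, called after "Request:" as a command line: name --argument value ..., lists and objects as JSON in quotes. send_rows: Moves the arm, as the interface text tells. Its arguments: {"type":"object","properties":{"moves":{"type":"array"},"force":{"type":"number"}},"required":["moves"]}

```bash
mkdir -p pics; ls
python3 - <<'E'
from rig import *
import cv2,json
s=get_state();print({k:(v.round(3).tolist() if hasattr(v,'round') and not isinstance(v,float) else v) for k,v in s.items()})
for n in ["side","top","wrist"]:
    c=calibration(n);print(n,c)
    cv2.imwrite(f"pics/{n}0.png",get_image(n)[:,:,::-1])
E
```

```text
pics
{'t': 0.0, 'q': [1.22, 0.124, 1.652, -0.0, 1.367, -0.083], 'dq': [0.0, 0.001, 0.0, 0.001, 0.0, 0.001], 'joint_torque': [-0.0, -41.758, -35.994, 0.078, 0.049, -0.0], 'eef_pos': [0.172, 0.626, 0.224], 'eef_rot': [0.209, 1.561, -0.212], 'ft_force': [0.59, -0.006, 0.213], 'wrist_torque': [0.01, -0.007, 0.032], 'opening': 0.09510571524939257}
side {'vertical_fov': 56.70327367031441, 'cx': 324.97171870694893, 'cy': 198.6202213786922, 'R': array([[ 0.85334957, -0.52126754, -0.00864109],
       [-0.2799968 , -0.44426599, -0.85101676],
       [ 0.43976847,  0.72863426, -0.52506744]]), 't': array([-0.39899861,  0.28816748,  0.88094834])}
top {'vertical_fov': 56.11206298259871, 'cx': 318.1769397655937, 'cy': 203.48220404820344, 'R': array([[ 0.00854539, -0.999808  ,  0.01763348],
       [-0.99764676, -0.00972394, -0.06787035],
       [ 0.06802879, -0.01701201, -0.99753831]]), 't': array([0.08967546, 0.55191791, 1.20949121])}
wrist {'vertical_fov': 65.70646984690485, 'cx': 320.024320653961, 'cy': 202.9414801699815, 'R': array([[ 2.65421035e-01,  9.64132311e-01, -7.49499685e-04],
       [ 9.37120976e-01, -2.57802064e-01,  2.35249595e-01],
       [ 2.26618513e-01, -6.31425627e-02, -9.71934703e-01]]), 't': array([-0.64951926, -0.02605063,  0.38964603])}
```

View pics/side0.png

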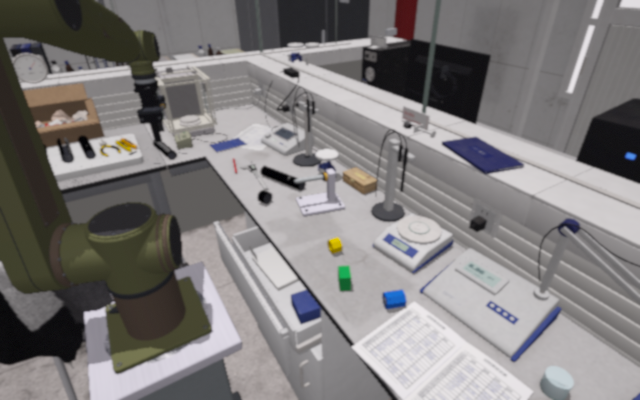

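View pics/top0.png

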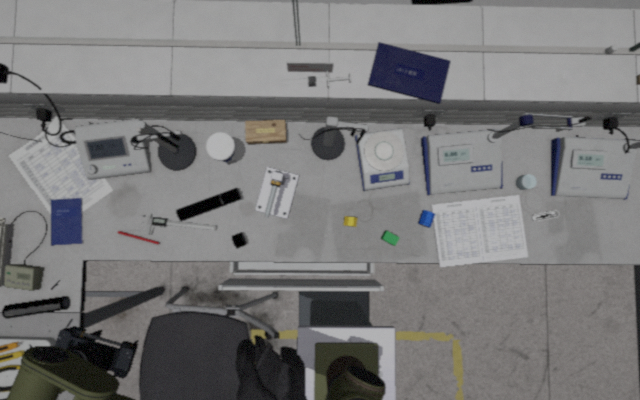

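View pics/wrist0.png

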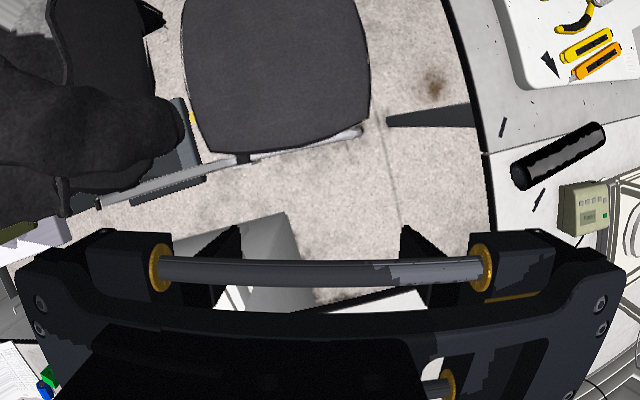

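```bash
cat > h.py <<'E'
from rig import *
import cv2,numpy as np
from scipy.spatial.transform import Rotation as Ro
def K(c):
    f=200/np.tan(np.radians(c['vertical_fov'])/2); return f
def ray(c,u,v,fish=False):
    f=K(c);x=(u-c['cx']);y=(v-c['cy'])
    if fish:
        r=np.hypot(x,y)
        th=r/f; d=np.array([x/r*np.sin(th),y/r*np.sin(th),np.cos(th)]) if r>0 else np.array([0,0,1.])
    else: d=np.array([x/f,y/f,1])
    R=np.array(c['R']);t=np.array(c['t'])
    return -R.T@t, R.T@d
def hit(c,u,v,z,fish=False):
    o,d=ray(c,u,v,fish); return o+d*(z-o[2])/d[2]
def proj(c,X,fish=False):
    p=np.array(c['R'])@np.array(X)+np.array(c['t']);f=K(c)
    if fish:
        r=np.hypot(p[0],p[1]);th=np.arctan2(r,p[2]);return c['cx']+f*th*p[0]/r,c['cy']+f*th*p[1]/r
    return c['cx']+f*p[0]/p[2],c['cy']+f*p[1]/p[2]
def st():
    s=get_state();R=Ro.from_rotvec(s['eef_rot']).as_matrix()
    print('t',s['t'],'pos',np.round(s['eef_pos'],4),'F',np.round(s['ft_force'],2),'op',round(s['opening'],4));print(R.round(4));return s,R
E
python3 - <<'E'
from h import *
s,R=st()
im=cv2.imread('pics/top0.png')
cv2.imwrite('pics/top0z.png',cv2.resize(im[155:265,220:450],None,fx=3.4,fy=3.4,interpolation=cv2.INTER_CUBIC))
c=calibration('top')
for n,u,v,z in [('plaque',390,238,.046),('spacer',350,221,.042),('cap',427,219,.04),('standbase',277,192,.014),('pipe',209,204,.04)]:
    print(n,hit(c,u,v,z).round(3))
E
```

```text
t 0.15 pos [0.1718 0.6264 0.2247] F [-0.07 -0.73 -0.08] op 0.0951
[[-5.000e-04  2.645e-01  9.644e-01]
 [-1.600e-03  9.644e-01 -2.645e-01]
 [-1.000e+00 -1.700e-03 -1.000e-04]]
plaque [ 0.441 -0.135  0.046]
spacer [ 0.494 -0.007  0.042]
cap [ 0.503 -0.256  0.04 ]
standbase [0.588 0.23  0.014]
pipe [0.545 0.444 0.04 ]
```

View pics/top0z.png

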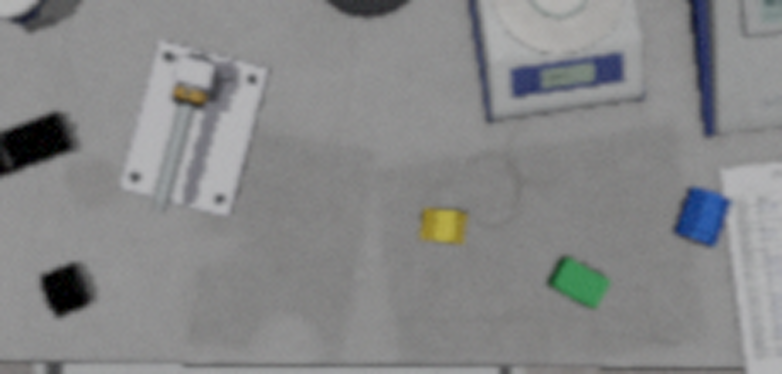

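Run:
```python
from h import *
s,R=st()
c=calibration('wrist')
o=-c['R'].T@c['t'];print(o, R.T@(o-s['eef_pos']), (c['R']@R).round(3))
# cam rel tool
pc=R.T@(o-s['eef_pos']); Rc=c['R']@R
# where does tool-cam at pos p see things: try candidates
t=calibration('top')
for n,u,v,z in [('tip',220+160/3.4,155+207/3.4,.118),('collarfront',220+186/3.4,155+103/3.4,.125)]:
    print(n,hit(t,u,v,z).round(3))
def cam(p,R):
    Rw=Rc@R.T; ow=p+R@pc; return dict(c,R=Rw,t=-Rw@ow)
for p in [[.6,.2,.225],[.5,.25,.225],[.65,.2,.25]]:
    k=cam(np.array(p),R)
    print(p,[np.round(proj(k,X,True)) for X in [[.505,.25,.11],[.59,.23,.11],[.494,-.007,.042],[.441,-.135,.046],[.503,-.256,.04]]])
```

```text
t 0.15 pos [0.1718 0.6264 0.2247] F [-0.07 -0.73 -0.08] op 0.0951
[[-5.000e-04  2.645e-01  9.644e-01]
 [-1.600e-03  9.644e-01 -2.645e-01]
 [-1.000e+00 -1.700e-03 -1.000e-04]]
[0.10852044 0.64414563 0.38450764] [-1.59847614e-01  1.27259662e-04 -6.57836288e-02] [[-0.001  1.     0.001]
 [-0.235 -0.001  0.972]
 [ 0.972  0.001  0.235]]
tip [0.506 0.249 0.118]
collarfront [0.597 0.227 0.125]
[0.6, 0.2, 0.225] [array([346.,  86.]), array([349., 183.]), array([138., 153.]), array([ 63., 148.]), array([ 36., 209.])]
[0.5, 0.25, 0.225] [array([321., 207.]), array([324., 291.]), array([134., 236.]), array([ 64., 222.]), array([ 44., 269.])]
[0.65, 0.2, 0.25] [array([330.,  42.]), array([333., 129.]), array([138., 116.]), array([ 67., 115.]), array([ 38., 177.])]
```

Request:
send_rows --moves '[[[0,-2.3,4.0],0,1],[[0,-2.3,4.0],0,1],[[0,-2.3,4.0],0,1],[[0,-2.3,4.0],0,1],[[0,-2.3,4.0],0,1],[[0,-2.3,4.0],0,1],[[0,-2.3,4.0],0,1],[[0,-2.3,4.0],0,1]]'

```text
t: 0.95
eef_pos: [0.4328, 0.3631, 0.2254]
eef_rot: [0.21, 1.561, -0.21]
ft_force: [0.0, 1.0, -0.1]
opening: 0.0948
```

Request:
send_rows --moves '[[[0,-2.4,4.0],0,1],[[0,-2.4,4.0],0,1],[[0,-2.4,4.0],0,1],[[0,-2.4,4.0],0,1],[[0,0,0],0,1],[[0,0,0],0,1],[[0,0,0],0,1]]'

```text
t: 1.65
eef_pos: [0.5601, 0.2303, 0.2253]
eef_rot: [0.21, 1.561, -0.21]
ft_force: [0.7, 0.1, 1.2]
opening: 0.0952
```

Run:
```python
from h import *
import pickle
s,R=st();c=calibration('wrist');im=get_image('wrist')[:,:,::-1];cv2.imwrite('pics/w1.png',im);pickle.dump((s,c),open('w1.pkl','wb'))
```

```text
t 1.65 pos [0.5601 0.2303 0.2253] F [0.69 0.09 1.22] op 0.0952
[[-9.000e-04  2.640e-01  9.645e-01]
 [ 1.000e-04  9.645e-01 -2.640e-01]
 [-1.000e+00 -2.000e-04 -9.000e-04]]
```

View pics/w1.png

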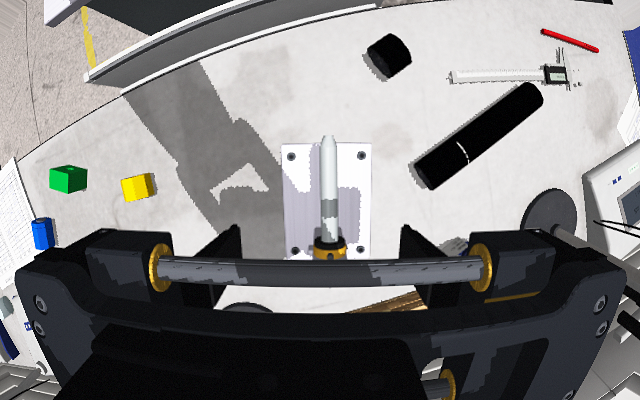

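Run:
```python
from h import *
im=cv2.imread('pics/w1.png')
cv2.imwrite('pics/w1z.png',cv2.resize(im[125:265,270:390],None,fx=4.2,fy=4.2,interpolation=cv2.INTER_CUBIC))
cv2.imwrite('pics/w1o.png',cv2.resize(im[155:255,20:165],None,fx=5,fy=5,interpolation=cv2.INTER_CUBIC))
```

```text
(no output)
```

View pics/w1z.png

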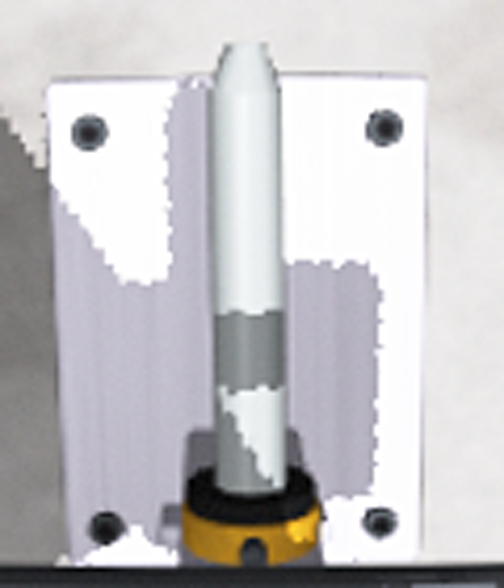

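View pics/w1o.png

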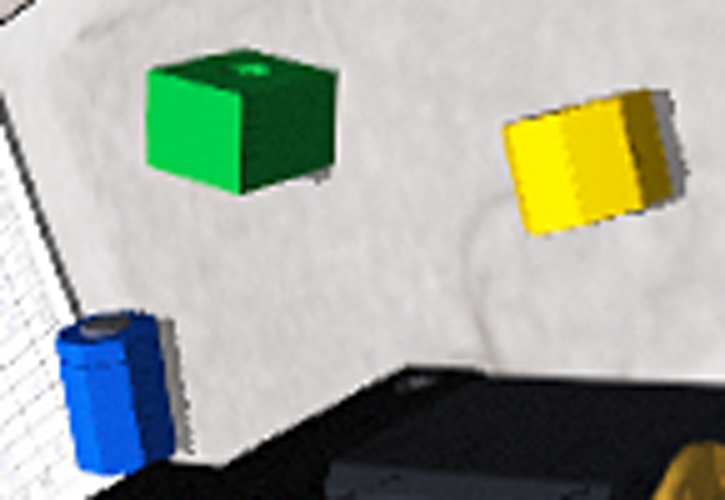

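```bash
cat >> h.py <<'E'
def z2p(x,y,s,ox,oy): return (x+.5)/s-.5+ox,(y+.5)/s-.5+oy
E
python3 - <<'E'
from h import *
import pickle
s,c=pickle.load(open('w1.pkl','rb'))
o=-c['R'].T@c['t'];print('cam',o)
g=lambda x,y,z:hit(c,*z2p(x,y,4.2,270,125),z,True)
A=[]
for y,l,r in [(100,214,282),(200,213.5,283.5),(300,214.5,285),(400,215,286),(480,216,287)]:
    a=g(l,y,.11);b=g(r,y,.11);m=(a+b)/2;A.append(m);print(m.round(4),'w',np.linalg.norm(a-b).round(4))
A=np.array(A);p=np.polyfit(A[:,0],A[:,1],1);yaw=np.arctan(p[0]);print('yaw',np.degrees(yaw))
print('tip',g(246,43,.114),g(246,43,.106),'collarfront',g(250,490,.11))
sc=[g(90,132,.014),g(384,128,.014),g(107,527,.014),g(381,522,.014)]
print('screws',np.round(sc,4))
cen=np.mean(sc,0);print('base centre',cen.round(4))
f=np.array(sc[2])+sc[3]-sc[0]-sc[1];print('yaw base',np.degrees(np.arctan2(f[1],f[0])))
d=np.array(sc[1])+sc[3]-sc[0]-sc[2];print('yaw base2',np.degrees(np.arctan2(-d[0],d[1]))%180)
ux=np.array([np.cos(yaw),np.sin(yaw)])
print('lateral of rod vs centre', [(np.cross(ux,(m[:2]-cen[:2]))).round(4) for m in A], 'tip along', (g(246,43,.112)[:2]-cen[:2])@ux)
E
```

```text
cam [0.49682002 0.24782659 0.38516908]
[0.515  0.2511 0.11  ] w 0.0144
[0.5357 0.2456 0.11  ] w 0.0149
[0.5569 0.2402 0.11  ] w 0.0153
[0.5787 0.2345 0.11  ] w 0.0157
[0.597  0.2299 0.11  ] w 0.016
yaw -14.466996226891549
tip [0.50317552 0.25371563 0.114     ] [0.50336302 0.25388937 0.106     ] collarfront [0.59923391 0.22894086 0.11      ]
screws [[0.5181 0.2062 0.014 ]
 [0.5392 0.2878 0.014 ]
 [0.6352 0.1768 0.014 ]
 [0.6562 0.2586 0.014 ]]
base centre [0.5872 0.2324 0.014 ]
yaw base -14.071224026022715
yaw base2 165.5691551167666
lateral of rod vs centre [np.float64(0.0001), np.float64(-0.0001), np.float64(-0.0), np.float64(-0.0), np.float64(0.0001)] tip along -0.08664905962867311<stdin>:17: DeprecationWarning: Arrays of 2-dimensional vectors are deprecated. Use arrays of 3-dimensional vectors instead. (deprecated in NumPy 2.0)
```

Request:
send_rows --moves '[[[0,-4.5,0.9],0,1],[[0,-4.5,0.9],0,1],[[0,-4.5,0.9],0,1],[[0,-4.5,0.9],0,1],[[0,-4.5,0.9],0,1],[[0,-4.5,0.9],0,1],[[0,-4.5,0.9],0,1],[[0,-4.5,0.9],0,1]]'

```text
t: 2.5
eef_pos: [0.5346, -0.1366, 0.226]
eef_rot: [0.208, 1.56, -0.208]
ft_force: [0.9, -0.3, 0.5]
opening: 0.0949
```

Request:
send_rows --moves '[[[0,0,0],0,1],[[0,0,0],0,1],[[0,0,0],0,1]]'

```text
t: 2.8
eef_pos: [0.5351, -0.1347, 0.2256]
eef_rot: [0.209, 1.561, -0.208]
ft_force: [-0.6, 0.1, -0.4]
opening: 0.0953
```

Run:
```python
from h import *
import pickle
s,R=st();c=calibration('wrist');im=get_image('wrist')[:,:,::-1];cv2.imwrite('pics/w2.png',im);pickle.dump((s,c),open('w2.pkl','wb'))
```

```text
t 2.8 pos [ 0.5351 -0.1347  0.2256] F [-0.57  0.06 -0.37] op 0.0953
[[-0.000e+00  2.626e-01  9.649e-01]
 [ 5.000e-04  9.649e-01 -2.626e-01]
 [-1.000e+00  5.000e-04 -2.000e-04]]
```

View pics/w2.png

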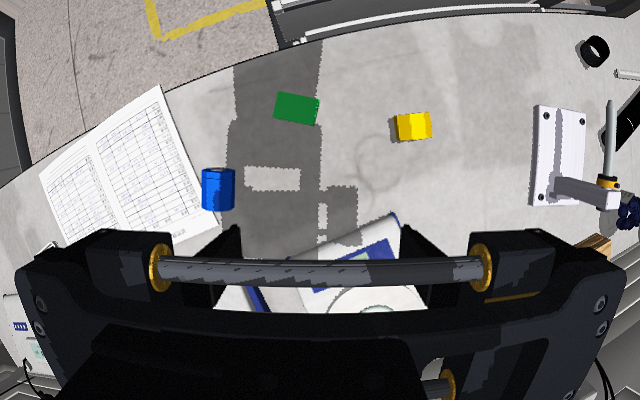

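Run:
```python
from h import *
im=cv2.imread('pics/w2.png')
a=cv2.resize(im[85:130,265:325],None,fx=8,fy=8,interpolation=cv2.INTER_CUBIC)
b=cv2.resize(im[105:150,385:440],None,fx=8,fy=8,interpolation=cv2.INTER_CUBIC)
d=cv2.resize(im[160:215,195:240],None,fx=8,fy=8,interpolation=cv2.INTER_CUBIC)
cv2.imwrite('pics/w2a.png',a);cv2.imwrite('pics/w2b.png',b);cv2.imwrite('pics/w2d.png',d)
```

```text
(no output)
```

View pics/w2a.png

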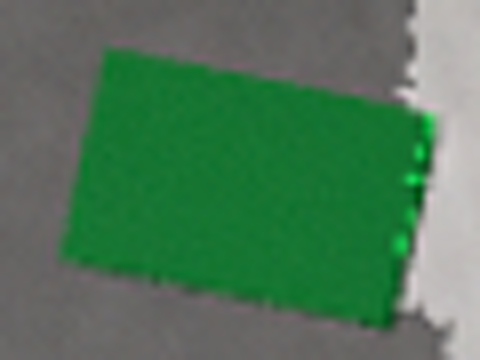

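View pics/w2b.png

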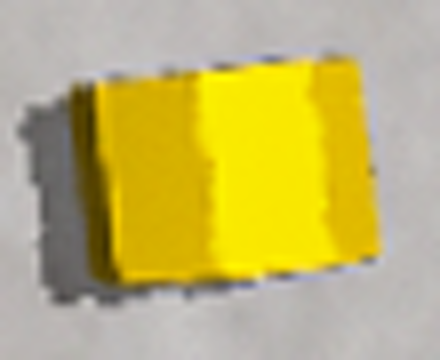

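View pics/w2d.png

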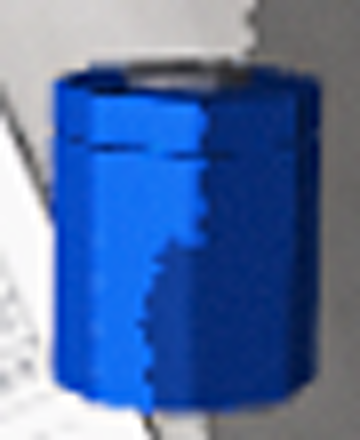

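```bash
cat > fit.py <<'E'
from h import *
from scipy.optimize import minimize
def verts(kind):
    if kind=='plaque':
        a=.023;yz=[(-a,-a),(a,-a),(a,a),(-a,a)];h=.015;zc=.023
    else:
        w={'spacer':.042,'cap':.040}[kind];r=w/2/np.cos(np.pi/8)
        yz=[(r*np.cos(np.pi/8+k*np.pi/4),r*np.sin(np.pi/8+k*np.pi/4)) for k in range(8)]
        h={'spacer':.015,'cap':.024}[kind];zc=w/2
    return np.array([(s*h,y,z+zc) for s in(-1,1) for y,z in yz])
def mask(im,kind,box):
    x0,y0,x1,y1=box;m=np.zeros(im.shape[:2],np.uint8)
    hsv=cv2.cvtColor(im,cv2.COLOR_BGR2HSV)
    lo,hi={'plaque':((45,90,30),(80,255,255)),'spacer':((20,150,30),(35,255,255)),'cap':((100,150,30),(125,255,255))}[kind]
    q=cv2.inRange(hsv,lo,hi);m[y0:y1,x0:x1]=q[y0:y1,x0:x1];return m
def fit(im,c,kind,box,x0,z0=0,S=8):
    x0=np.array(x0,float);bx0,by0,bx1,by1=box
    m=mask(im,kind,box)[by0:by1,bx0:bx1]
    M=cv2.resize(m,None,fx=S,fy=S,interpolation=cv2.INTER_LINEAR)>127
    V=verts(kind)
    def cost(p):
        cs,sn=np.cos(p[2]),np.sin(p[2])
        P=[proj(c,[p[0]+cs*x-sn*y,p[1]+sn*x+cs*y,z+z0],True) for x,y,z in V]
        P=[((u-bx0+.5)*S-.5,(v-by0+.5)*S-.5) for u,v in P]
        h=cv2.convexHull(np.array(P,np.float32))
        B=np.zeros(M.shape,np.uint8);cv2.fillPoly(B,[np.round(h*16).astype(np.int32)],1,shift=4)
        return np.sum(B.astype(bool)^M)/M.sum()
    best=None
    for dy in(-.15,0,.15):
        sx=np.array([x0,x0+[.008,0,dy],x0+[0,.008,-dy],x0+[0,0,.15+dy]])
        r=minimize(cost,x0,method='Nelder-Mead',options=dict(initial_simplex=sx,xatol=1e-5,fatol=1e-5,maxiter=400))
        if best is None or r.fun<best.fun:best=r
    return best.x,best.fun
E
python3 - <<'E'
from fit import *
import pickle
s,c=pickle.load(open('w2.pkl','rb'));im=cv2.imread('pics/w2.png')
for k,b,x in [('plaque',(265,85,328,132),(.441,-.135,-.5)),('spacer',(385,105,440,150),(.494,-.007,-.1)),('cap',(195,160,240,218),(.503,-.256,-.2))]:
    p,f=fit(im,c,k,b,x);print(k,p.round(4),'deg',np.degrees(p[2]).round(1),f)
E
```

```text
plaque [ 0.4413 -0.1367 -0.4938] deg -28.3 0.026762021016877188
spacer [ 0.4942 -0.0078 -0.1009] deg -5.8 0.04761985145172181
cap [ 0.5055 -0.2582 -0.294 ] deg -16.8 0.10219168964533612
```

Request:
send_rows --moves '[[[0,-1.3,-4.5],0,1],[[0,-1.36,-4.5],0,1],[[4.0,0,0],0.113,1],[[4.0,0,0],0.114,1],[[4.0,0,0],0,1],[[4.0,0,0],0,1],[[2.5,0,0],0,1],[[0,0,0],0,1]]'

```text
t: 3.65
eef_pos: [0.438, -0.1354, 0.0366]
eef_rot: [0.388, 1.545, -0.385]
ft_force: [-0.4, 0.4, -0.3]
opening: 0.0955
```

Run:
```python
from h import *
s,R=st()
d=R.T@(np.array([.4413,-.1367,.0158])-s['eef_pos']);print('need tool cm',d*100,'yaw',np.degrees(np.arctan2(R[1,2],R[0,2])))
```

```text
t 3.65 pos [ 0.438  -0.1354  0.0366] F [-0.42  0.38 -0.26] op 0.0955
[[-7.900e-03  4.726e-01  8.812e-01]
 [ 3.700e-03  8.813e-01 -4.726e-01]
 [-1.000e+00 -5.000e-04 -8.700e-03]]
need tool cm [2.08164899 0.03985283 0.36648924] yaw -28.20497699665676
```

Request:
send_rows --moves '[[[1.0,0,0.15],0,1],[[1.0,0,0],0,1],[[0,0,0],0,1]]'

```text
t: 3.95
eef_pos: [0.4426, -0.1387, 0.0205]
eef_rot: [0.388, 1.536, -0.387]
ft_force: [1.0, 0.4, -0.8]
opening: 0.0954
```

Run:
```python
from h import *
s,R=st()
d=R.T@(np.array([.4413,-.1367,.0158])-s['eef_pos']);print('need tool cm',d*100,'yaw',np.degrees(np.arctan2(R[1,2],R[0,2])))
```

```text
t 3.95 pos [ 0.4426 -0.1387  0.0205] F [ 0.98  0.4  -0.85] op 0.0954
[[-2.000e-04  4.744e-01  8.803e-01]
 [ 1.000e-04  8.803e-01 -4.744e-01]
 [-1.000e+00 -0.000e+00 -2.000e-04]]
need tool cm [ 0.47236885  0.11672761 -0.20981816] yaw -28.318404590816343
```

Tilt gone; close after a small correction.

Request:
send_rows --moves '[[[0.5,0.1,-0.2],0,1],[[0,0,0],0,1],[[0,0,0],0,0.3],[[0,0,0],0,0.3],[[0,0,0],0,0.3],[[0,0,0],0,0.3]]' --force 15

```text
t: 4.55
eef_pos: [0.4413, -0.1373, 0.0158]
eef_rot: [0.388, 1.535, -0.388]
ft_force: [0.2, -0.6, -0.3]
opening: 0.0682
```

Run:
```python
from h import *
s,R=st()
```

```text
t 4.55 pos [ 0.4413 -0.1373  0.0158] F [ 0.24 -0.61 -0.32] op 0.0682
[[ 3.000e-04  4.749e-01  8.800e-01]
 [-2.000e-04  8.800e-01 -4.749e-01]
 [-1.000e+00  0.000e+00  4.000e-04]]
```

Request:
send_rows --moves '[[[0,0,0],0,0.3],[[0,0,0],0,0.3],[[0,0,0],0,0.3],[[0,0,0],0,0.3]]' --force 30

```text
t: 4.95
eef_pos: [0.4412, -0.1372, 0.0156]
eef_rot: [0.388, 1.536, -0.388]
ft_force: [-0.1, -0.0, 0.2]
opening: 0.0463
```

Request:
send_rows --moves '[[[-4.3,0,0],-0.122,0.3],[[-4.3,0,0],-0.122,0.3],[[0,4.5,-0.9],0,0.3],[[0,4.5,-0.9],0,0.3],[[0,4.5,-0.9],0,0.3],[[0,4.5,-0.9],0,0.3],[[0,4.5,-0.9],0,0.3],[[0,4.5,-0.9],0,0.3]]'

```text
t: 5.75
eef_pos: [0.4555, 0.1396, 0.1016]
eef_rot: [0.197, 1.561, -0.197]
ft_force: [1.1, -0.5, -0.5]
opening: 0.0457
```

Request:
send_rows --moves '[[[0,4.5,-0.9],0,0.3],[[0,4.5,-0.9],0,0.3],[[0,3.4,0],0,0.3],[[0,0,0],0,0.3],[[0,0,0],0,0.3],[[0,0,0],0,0.3]]'

```text
t: 6.35
eef_pos: [0.4688, 0.2615, 0.1012]
eef_rot: [0.197, 1.563, -0.198]
ft_force: [-0.2, 0.1, -0.8]
opening: 0.046
```

```bash
cat >> h.py <<'E'
TIP=np.array([.5033,.2538]);YAW=np.radians(-14.4);UX=np.array([np.cos(YAW),np.sin(YAW)]);UY=np.array([-UX[1],UX[0]])
def rel():
    s,R=st();d=s['eef_pos'][:2]-TIP;f=s['ft_force']
    print('tcp rel tip: along %.2f lat %.2f z %.2f mm'%(d@UX*1e3,d@UY*1e3,s['eef_pos'][2]*1e3),'toolyaw',np.degrees(np.arctan2(R[1,2],R[0,2])).round(2),'F along %.2f lat %.2f z %.2f'%(f[:2]@UX,f[:2]@UY,f[2]), 'M',np.round(s['wrist_torque'],2))
    return s,R
def grab(n,k):
    import pickle
    s=get_state();c=calibration(n);im=get_image(n)[:,:,::-1].copy();cv2.imwrite(f'pics/{k}.png',im);pickle.dump((s,c),open(k+'.pkl','wb'));return im,c
E
python3 - <<'E'
from h import *
rel()
im,c=grab('wrist','w3')
grab('side','s3')
E
```

```text
t 6.35 pos [0.4688 0.2615 0.1012] F [-0.18  0.09 -0.84] op 0.046
[[-1.000e-03  2.487e-01  9.686e-01]
 [-8.000e-04  9.686e-01 -2.487e-01]
 [-1.000e+00 -1.000e-03 -8.000e-04]]
tcp rel tip: along -35.35 lat -1.11 z 101.16 mm toolyaw -14.4 F along -0.20 lat 0.04 z -0.84 M [ 0.02 -0.03  0.06]
```

View pics/w3.png

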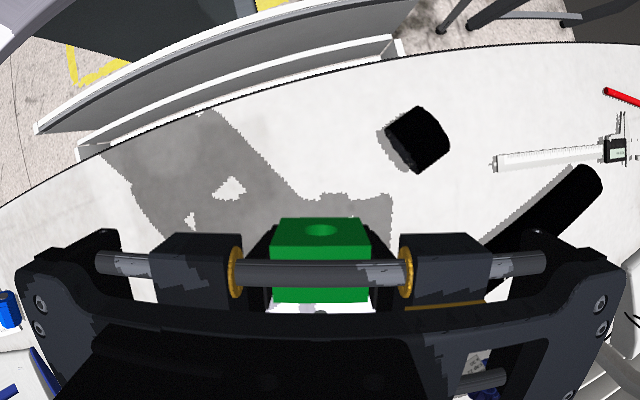

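Run:
```python
from h import *
import pickle
s,c=pickle.load(open('w3.pkl','rb'));im=cv2.imread('pics/w3.png')
R=Ro.from_rotvec(s['eef_rot']).as_matrix()
p=s['eef_pos']
for y in(-.023,.023):
  for (x,z) in [(-.0304,-.015),(-.0304,.015),(.0156,-.015)]:
    print(x,y,z,np.round(proj(c,p+R@np.array([x,y,z]),True),1))
print('bore',np.round(proj(c,p+R@np.array([-.0074,0,-.015]),True),1))
cv2.imwrite('pics/w3z.png',cv2.resize(im[205:315,255:385],None,fx=5,fy=5,interpolation=cv2.INTER_CUBIC))
im=cv2.imread('pics/s3.png')
cv2.imwrite('pics/s3z.png',cv2.resize(im[150:290,230:400],None,fx=4,fy=4,interpolation=cv2.INTER_CUBIC))
```

```text
-0.0304 -0.023 -0.015 [268.6 244.9]
-0.0304 -0.023 0.015 [272.5 301.5]
0.0156 -0.023 -0.015 [280.8 216.6]
-0.0304 0.023 -0.015 [370.5 244.8]
-0.0304 0.023 0.015 [366.8 301.4]
0.0156 0.023 -0.015 [358.4 216.5]
bore [319.5 229. ]
```

View pics/w3z.png

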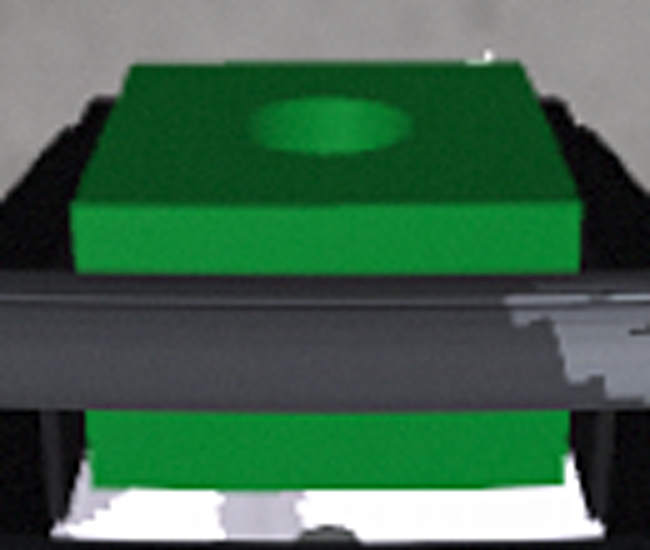

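View pics/s3z.png

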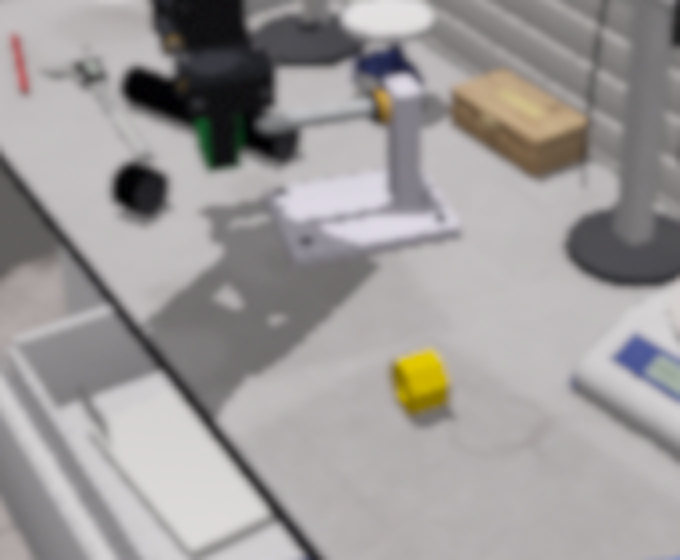

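Request:
send_rows --moves '[[[-0.14,0.11,0.5],0,0.3],[[0,0,0.7],0,0.3],[[0,0,0.6],0,0.3],[[0,0,0.5],0,0.3],[[0,0,0],0,0.3],[[0,0,0],0,0.3]]'

```text
t: 7.05
eef_pos: [0.4919, 0.2576, 0.1029]
eef_rot: [0.197, 1.562, -0.197]
ft_force: [-0.2, 0.4, 0.4]
opening: 0.0458
```

Run:
```python
from h import *
rel()
```

```text
t 7.05 pos [0.4919 0.2576 0.1029] F [-0.19  0.43  0.44] op 0.0458
[[-4.000e-04  2.485e-01  9.686e-01]
 [-1.000e-04  9.686e-01 -2.485e-01]
 [-1.000e+00 -2.000e-04 -4.000e-04]]
tcp rel tip: along -12.02 lat 0.86 z 102.94 mm toolyaw -14.39 F along -0.29 lat 0.37 z 0.44 M [-0.02  0.04 -0.01]
```

Request:
send_rows --moves '[[[0,-0.08,0.4],0,0.3],[[0,0,0.4],0,0.3],[[0,0,0.4],0,0.3],[[0,0,0.4],0,0.3],[[0,0,0],0,0.3],[[0,0,0],0,0.3]]'

```text
t: 7.65
eef_pos: [0.5073, 0.2529, 0.103]
eef_rot: [0.197, 1.562, -0.197]
ft_force: [0.0, -0.3, -1.4]
opening: 0.0459
```

Run:
```python
from h import *
rel()
```

```text
t 7.65 pos [0.5073 0.2529 0.103 ] F [ 0.03 -0.31 -1.4 ] op 0.0459
[[ 1.000e-04  2.483e-01  9.687e-01]
 [-2.000e-04  9.687e-01 -2.483e-01]
 [-1.000e+00 -2.000e-04  2.000e-04]]
tcp rel tip: along 4.09 lat 0.07 z 103.02 mm toolyaw -14.38 F along 0.11 lat -0.29 z -1.40 M [-0.13 -0.04 -0.04]
```

Request:
send_rows --moves '[[[0,0,0.8],0,0.3],[[0,0,0.8],0,0.3],[[0,0,0.8],0,0.3],[[0,0,0.8],0,0.3],[[0,0,0.8],0,0.3],[[0,0,0.8],0,0.3],[[0,0,0],0,0.3]]'

```text
t: 8.35
eef_pos: [0.5548, 0.2407, 0.1032]
eef_rot: [0.198, 1.561, -0.197]
ft_force: [-0.3, -0.5, -1.2]
opening: 0.0464
```

Run:
```python
from h import *
rel()
```

```text
t 8.35 pos [0.5548 0.2407 0.1032] F [-0.25 -0.49 -1.16] op 0.0464
[[ 7.000e-04  2.489e-01  9.685e-01]
 [ 0.000e+00  9.685e-01 -2.489e-01]
 [-1.000e+00  2.000e-04  7.000e-04]]
tcp rel tip: along 53.14 lat 0.14 z 103.16 mm toolyaw -14.41 F along -0.12 lat -0.54 z -1.16 M [-0.07 -0.04 -0.02]
```

Request:
send_rows --moves '[[[0,0,0.7],0,0.3],[[0,0,0.7],0,0.3],[[0,0,0.3],0,0.3],[[0,0,0],0,0.3]]'

```text
t: 8.75
eef_pos: [0.5706, 0.2367, 0.1032]
eef_rot: [0.197, 1.561, -0.197]
ft_force: [0.7, 0.4, -0.4]
opening: 0.0456
```

Request:
send_rows --moves '[[[0,0,0.1],0,0.3],[[0,0,0.1],0,0.3],[[0,0,0],0,0.3]]'

```text
t: 9.05
eef_pos: [0.572, 0.2364, 0.1031]
eef_rot: [0.197, 1.562, -0.197]
ft_force: [-0.1, 0.4, -0.9]
opening: 0.0457
```

Run:
```python
from h import *
rel()
```

```text
t 9.05 pos [0.572  0.2364 0.1031] F [-0.05  0.43 -0.88] op 0.0457
[[ 1.000e-04  2.481e-01  9.687e-01]
 [-0.000e+00  9.687e-01 -2.481e-01]
 [-1.000e+00  0.000e+00  1.000e-04]]
tcp rel tip: along 70.85 lat 0.23 z 103.08 mm toolyaw -14.36 F along -0.16 lat 0.41 z -0.88 M [-0.05  0.04  0.04]
```

Request:
send_rows --moves '[[[0,0,0.1],0,0.3],[[0,0,0.1],0,0.3],[[0,0,0],0,0.3]]'

```text
t: 9.35
eef_pos: [0.5741, 0.2359, 0.1031]
eef_rot: [0.197, 1.562, -0.197]
ft_force: [0.9, -0.7, -1.0]
opening: 0.046
```

Request:
send_rows --moves '[[[0,0,0.1],0,0.3],[[0,0,0.1],0,0.3],[[0,0,0],0,0.3]]'

```text
t: 9.65
eef_pos: [0.576, 0.2354, 0.1031]
eef_rot: [0.197, 1.562, -0.197]
ft_force: [0.5, 0.0, 0.3]
opening: 0.046
```

Request:
send_rows --moves '[[[0,0,0.1],0,0.3],[[0,0,0],0,0.3],[[0,0,0],0,0.3]]'

```text
t: 9.95
eef_pos: [0.5769, 0.2351, 0.103]
eef_rot: [0.197, 1.562, -0.197]
ft_force: [0.1, -0.5, -0.2]
opening: 0.0462
```

Request:
send_rows --moves '[[[0,0,0.1],0,0.3],[[0,0,0.1],0,0.3],[[0,0,0],0,0.3]]'

```text
t: 10.25
eef_pos: [0.5789, 0.2346, 0.1031]
eef_rot: [0.197, 1.562, -0.197]
ft_force: [-0.1, 0.3, -0.1]
opening: 0.0458
```

Request:
send_rows --moves '[[[0,0,0.1],0,0.3],[[0,0,0],0,0.3],[[0,0,0],0,0.3]]'

```text
t: 10.55
eef_pos: [0.5797, 0.2344, 0.1031]
eef_rot: [0.197, 1.562, -0.197]
ft_force: [-0.2, -0.4, -1.2]
opening: 0.0462
```

Request:
send_rows --moves '[[[0,0,0.1],0,0.3],[[0,0,0],0,0.3],[[0,0,0],0,0.3]]'

```text
t: 10.85
eef_pos: [0.5808, 0.2341, 0.1031]
eef_rot: [0.197, 1.562, -0.197]
ft_force: [-0.2, -0.1, 0.2]
opening: 0.046
```

Request:
send_rows --moves '[[[0,0,0.1],0,0.3],[[0,0,0],0,0.3],[[0,0,0],0,0.3]]'

```text
t: 11.15
eef_pos: [0.5817, 0.2339, 0.1031]
eef_rot: [0.197, 1.562, -0.197]
ft_force: [-0.4, -0.7, -0.7]
opening: 0.0459
```

Request:
send_rows --moves '[[[0,0,0.1],0,0.3],[[0,0,0],0,0.3],[[0,0,0],0,0.3]]'

```text
t: 11.45
eef_pos: [0.5826, 0.2337, 0.1031]
eef_rot: [0.197, 1.562, -0.197]
ft_force: [-0.3, 0.3, -0.2]
opening: 0.0456
```

Request:
send_rows --moves '[[[0,0,0.1],0,0.3],[[0,0,0],0,0.3],[[0,0,0],0,0.3]]'

```text
t: 11.75
eef_pos: [0.5832, 0.2335, 0.103]
eef_rot: [0.197, 1.563, -0.197]
ft_force: [-2.7, 0.8, 2.0]
opening: 0.0457
```

Request:
send_rows --moves '[[[0,0,0.1],0,0.3],[[0,0,0],0,0.3],[[0,0,0],0,0.3]]'

```text
t: 12.05
eef_pos: [0.5838, 0.2333, 0.103]
eef_rot: [0.197, 1.564, -0.197]
ft_force: [-5.3, 0.8, 2.0]
opening: 0.0458
```

Run:
```python
from h import *
rel();grab('wrist','w4')
```

```text
t 12.05 pos [0.5838 0.2333 0.103 ] F [-5.35  0.8   2.04] op 0.0458
[[-2.000e-03  2.481e-01  9.687e-01]
 [ 1.000e-04  9.687e-01 -2.481e-01]
 [-1.000e+00 -4.000e-04 -2.000e-03]]
tcp rel tip: along 83.09 lat 0.19 z 103.01 mm toolyaw -14.37 F along -5.38 lat -0.55 z 2.04 M [ 0.09  0.87 -0.04]
```

Request:
send_rows --moves '[[[0,0,0.12],0,0.3],[[0,0,0],0,0.3],[[0,0,0],0,0.3],[[0,0,0],0,0.3]]'

```text
t: 12.5
eef_pos: [0.5843, 0.2332, 0.103]
eef_rot: [0.197, 1.565, -0.197]
ft_force: [-8.0, 1.5, 3.5]
opening: 0.0461
```

Request:
send_rows --moves '[[[0,0,0],0,0.8],[[0,0,0],0,0.8],[[0,0,0],0,0.8],[[0,0,0],0,0.8],[[-3.5,0,0],0,0.9],[[-3.5,0,0],0,0.9],[[-3.5,0,0],0,0.9],[[0,0,0],0,0.9]]'

```text
t: 13.3
eef_pos: [0.5892, 0.2337, 0.2154]
eef_rot: [0.2, 1.551, -0.193]
ft_force: [0.8, 0.6, -0.0]
opening: 0.0853
```

Run:
```python
from h import *
rel();im,c=grab('wrist','w5')
```

```text
t 13.3 pos [0.5892 0.2337 0.2154] F [ 0.79  0.64 -0.03] op 0.0853
[[ 0.0115  0.2482  0.9686]
 [ 0.0033  0.9687 -0.2482]
 [-0.9999  0.0061  0.0103]]
tcp rel tip: along 88.16 lat 1.93 z 215.39 mm toolyaw -14.37 F along 0.60 lat 0.81 z -0.03 M [-0.01 -0.04  0.06]
```

View pics/w5.png

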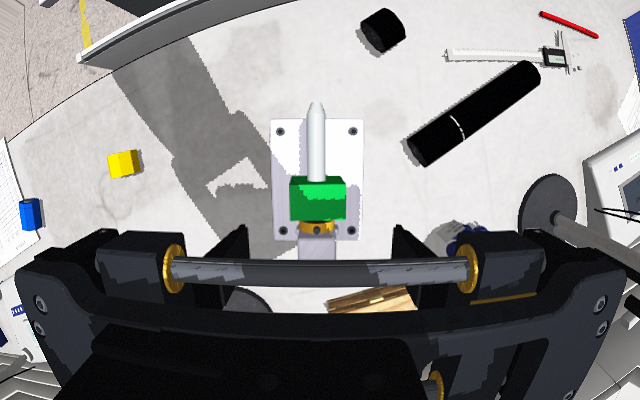

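Request:
send_rows --moves '[[[0,-4.26,-0.46],0,0.95],[[0,-4.26,-0.46],0,0.95],[[0,-4.26,-0.46],0,0.95],[[0,-4.26,-0.46],0,0.95],[[0,-4.26,-0.46],0,0.95],[[0,-4.26,-0.46],-0.15,0.95],[[4.0,0,0],0,0.95],[[4.0,0,0],0,0.95]]'

```text
t: 14.15
eef_pos: [0.4966, -0.0073, 0.1274]
eef_rot: [0.087, 1.566, -0.088]
ft_force: [1.1, 0.5, -0.6]
opening: 0.0903
```

Request:
send_rows --moves '[[[4.0,0,0],0,0.95],[[2.5,0,0],0,0.95],[[0,0,0],0,0.95],[[0,0,0],0,0.95]]'

```text
t: 14.55
eef_pos: [0.4958, -0.0058, 0.0624]
eef_rot: [0.086, 1.571, -0.085]
ft_force: [0.5, 1.0, -0.1]
opening: 0.09
```

Run:
```python
from h import *
s,R=st()
d=R.T@(np.array([.4942,-.0078,.0145])-s['eef_pos']);print('need tool cm',d*100,'yaw',np.degrees(np.arctan2(R[1,2],R[0,2])))
```

```text
t 14.55 pos [ 0.4958 -0.0058  0.0624] F [ 0.45  1.   -0.05] op 0.09
[[-2.000e-03  1.087e-01  9.941e-01]
 [ 2.000e-04  9.941e-01 -1.087e-01]
 [-1.000e+00 -0.000e+00 -2.000e-03]]
need tool cm [ 4.79055325 -0.2155619  -0.13042809] yaw -6.237611151755512
```

Request:
send_rows --moves '[[[2.4,-0.2,-0.13],-0.007,0.95],[[2.35,0,0],0,0.95],[[0,0,0],0,0.95],[[0,0,0],0,0.95],[[0,0,0],0,0.3],[[0,0,0],0,0.3],[[0,0,0],0,0.3],[[0,0,0],0,0.3]]' --force 30

```text
t: 15.35
eef_pos: [0.4954, -0.0077, 0.0162]
eef_rot: [0.08, 1.568, -0.08]
ft_force: [-0.5, 0.2, -1.1]
opening: 0.0635
```

Request:
send_rows --moves '[[[0,0,0],0,0.3],[[0,0,0],0,0.3],[[0,0,0],0,0.3],[[0,0,0],0,0.3]]'

```text
t: 15.75
eef_pos: [0.4949, -0.0077, 0.0156]
eef_rot: [0.08, 1.569, -0.08]
ft_force: [-0.2, 0.4, 0.9]
opening: 0.0421
```

Run:
```python
from h import *
s,R=st()
d=R.T@(np.array([.4942,-.0078,.0145])-s['eef_pos']);print('need tool cm',d*100,'yaw',np.degrees(np.arctan2(R[1,2],R[0,2])))
```

```text
t 15.75 pos [ 0.4949 -0.0077  0.0156] F [-0.15  0.36  0.88] op 0.0421
[[-1.000e-04  1.017e-01  9.948e-01]
 [-1.000e-04  9.948e-01 -1.017e-01]
 [-1.000e+00 -1.000e-04 -1.000e-04]]
need tool cm [ 0.10619733 -0.01598887 -0.07138031] yaw -5.834858781458573
```

Request:
send_rows --moves '[[[-4.5,0,0],0.075,0.3],[[-4.4,0,0],0.075,0.3],[[0,3.5,-3.1],0,0.3],[[0,3.5,-3.1],0,0.3],[[0,3.5,-3.1],0,0.3],[[0,4.5,0],0,0.3],[[0,4.5,0],0,0.3],[[0,4.5,0],0,0.3]]'

```text
t: 16.55
eef_pos: [0.4644, 0.2498, 0.1046]
eef_rot: [0.197, 1.561, -0.197]
ft_force: [1.1, -0.5, -1.1]
opening: 0.0417
```

Request:
send_rows --moves '[[[0,1.5,0],0,0.3],[[0,0,0],0,0.3],[[0,0,0],0,0.3],[[0,0,0],0,0.3]]'

```text
t: 16.95
eef_pos: [0.468, 0.2611, 0.1041]
eef_rot: [0.198, 1.562, -0.199]
ft_force: [0.0, 1.4, -0.9]
opening: 0.0418
```

Run:
```python
from h import *
rel();im,c=grab('wrist','w6')
cv2.imwrite('pics/w6z.png',cv2.resize(im[205:315,255:385],None,fx=5,fy=5,interpolation=cv2.INTER_CUBIC))
```

```text
t 16.95 pos [0.468  0.2611 0.1041] F [ 0.02  1.42 -0.87] op 0.0418
[[-9.000e-04  2.504e-01  9.681e-01]
 [-8.000e-04  9.681e-01 -2.504e-01]
 [-1.000e+00 -1.000e-03 -7.000e-04]]
tcp rel tip: along -36.02 lat -1.71 z 104.12 mm toolyaw -14.5 F along -0.34 lat 1.38 z -0.87 M [-0.01  0.04  0.02]
```

View pics/w6z.png

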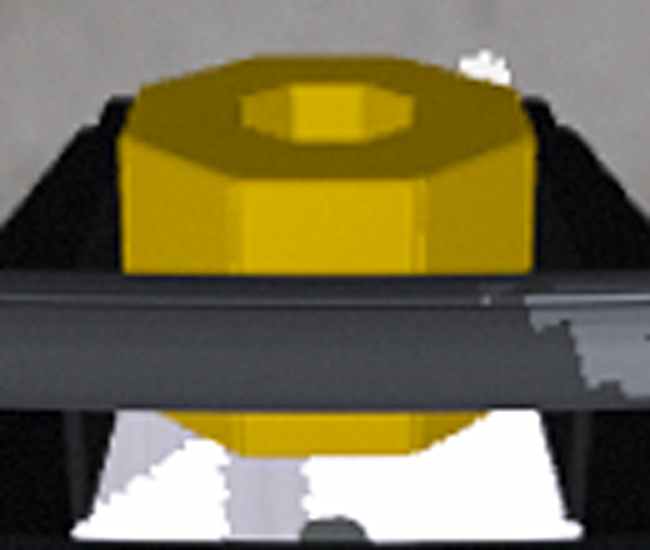

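Request:
send_rows --moves '[[[-0.05,0.1,0.5],0,0.3],[[0,0,0.6],0,0.3],[[0,0,0.6],0,0.3],[[0,0,0.4],0,0.3],[[0,0,0],0,0.3],[[0,0,0],0,0.3]]'

```text
t: 17.6
eef_pos: [0.4891, 0.2581, 0.105]
eef_rot: [0.198, 1.562, -0.198]
ft_force: [-0.3, 0.1, -0.5]
opening: 0.0418
```

Run:
```python
from h import *
rel()
```

```text
t 17.6 pos [0.4891 0.2581 0.105 ] F [-0.34  0.13 -0.47] op 0.0418
[[-4.000e-04  2.495e-01  9.684e-01]
 [-1.000e-04  9.684e-01 -2.495e-01]
 [-1.000e+00 -2.000e-04 -3.000e-04]]
tcp rel tip: along -14.85 lat 0.60 z 104.96 mm toolyaw -14.45 F along -0.36 lat 0.04 z -0.47 M [-0.02  0.02 -0.01]
```

Request:
send_rows --moves '[[[0.03,-0.06,0.4],0,0.3],[[0,0,0.4],0,0.3],[[0,0,0.4],0,0.3],[[0,0,0.4],0,0.3],[[0,0,0],0,0.3],[[0,0,0],0,0.3]]'

```text
t: 18.2
eef_pos: [0.5044, 0.2535, 0.1047]
eef_rot: [0.198, 1.562, -0.198]
ft_force: [0.4, 0.3, -1.5]
opening: 0.0418
```

Run:
```python
from h import *
rel()
```

```text
t 18.2 pos [0.5044 0.2535 0.1047] F [ 0.36  0.31 -1.52] op 0.0418
[[-2.000e-04  2.494e-01  9.684e-01]
 [-1.000e-04  9.684e-01 -2.494e-01]
 [-1.000e+00 -1.000e-04 -2.000e-04]]
tcp rel tip: along 1.16 lat 0.03 z 104.70 mm toolyaw -14.44 F along 0.28 lat 0.39 z -1.52 M [-0.    0.01 -0.01]
```

Request:
send_rows --moves '[[[0,0,0.8],0,0.3],[[0,0,0.8],0,0.3],[[0,0,0.8],0,0.3],[[0,0,0.8],0,0.3],[[0,0,0.8],0,0.3],[[0,0,0.6],0,0.3],[[0,0,0],0,0.3],[[0,0,0],0,0.3]]'

```text
t: 19.0
eef_pos: [0.5489, 0.2421, 0.1047]
eef_rot: [0.198, 1.562, -0.198]
ft_force: [0.0, 0.2, -0.6]
opening: 0.0421
```

Run:
```python
from h import *
rel()
```

```text
t 19.0 pos [0.5489 0.2421 0.1047] F [ 0.03  0.2  -0.58] op 0.0421
[[-4.000e-04  2.494e-01  9.684e-01]
 [ 0.000e+00  9.684e-01 -2.494e-01]
 [-1.000e+00 -1.000e-04 -4.000e-04]]
tcp rel tip: along 47.10 lat 0.01 z 104.66 mm toolyaw -14.44 F along -0.02 lat 0.20 z -0.58 M [ 0.01 -0.01 -0.01]
```

Request:
send_rows --moves '[[[0,0,0.2],0,0.3],[[0,0,0.2],0,0.3],[[0,0,0],0,0.3]]'

```text
t: 19.3
eef_pos: [0.5529, 0.2412, 0.1049]
eef_rot: [0.198, 1.562, -0.198]
ft_force: [0.9, -0.2, 0.1]
opening: 0.0419
```

Request:
send_rows --moves '[[[0,0,0.1],0,0.3],[[0,0,0],0,0.3],[[0,0,0],0,0.3]]'

```text
t: 19.6
eef_pos: [0.5537, 0.2409, 0.1048]
eef_rot: [0.198, 1.562, -0.198]
ft_force: [-0.4, -0.2, -0.5]
opening: 0.0417
```

Request:
send_rows --moves '[[[0,0,0.1],0,0.3],[[0,0,0],0,0.3],[[0,0,0],0,0.3]]'

```text
t: 19.9
eef_pos: [0.5546, 0.2407, 0.1047]
eef_rot: [0.198, 1.562, -0.198]
ft_force: [-0.5, -0.2, -1.2]
opening: 0.0421
```

Request:
send_rows --moves '[[[0,0,0.1],0,0.3],[[0,0,0],0,0.3],[[0,0,0],0,0.3]]'

```text
t: 20.2
eef_pos: [0.5552, 0.2406, 0.1047]
eef_rot: [0.198, 1.563, -0.198]
ft_force: [-4.0, 1.0, 2.2]
opening: 0.0417
```

Request:
send_rows --moves '[[[0,0,0.1],0,0.3],[[0,0,0],0,0.3],[[0,0,0],0,0.3]]'

```text
t: 20.5
eef_pos: [0.5557, 0.2405, 0.1047]
eef_rot: [0.198, 1.564, -0.198]
ft_force: [-6.3, 1.6, 2.8]
opening: 0.0417
```

Request:
send_rows --moves '[[[0,0,0.08],0,0.3],[[0,0,0],0,0.3],[[0,0,0],0,0.3]]'

```text
t: 20.8
eef_pos: [0.556, 0.2404, 0.1047]
eef_rot: [0.198, 1.565, -0.198]
ft_force: [-8.1, 1.6, 4.4]
opening: 0.0417
```

Run:
```python
from h import *
rel()
```

```text
t 20.8 pos [0.556  0.2404 0.1047] F [-8.09  1.57  4.44] op 0.0417
[[-3.500e-03  2.490e-01  9.685e-01]
 [ 4.000e-04  9.685e-01 -2.490e-01]
 [-1.000e+00 -5.000e-04 -3.500e-03]]
tcp rel tip: along 54.36 lat 0.13 z 104.69 mm toolyaw -14.42 F along -8.23 lat -0.49 z 4.44 M [0.3  1.19 0.  ]
```

Request:
send_rows --moves '[[[0,0,0],0,0.8],[[0,0,0],0,0.8],[[0,0,0],0,0.8],[[0,0,0],0,0.8],[[-3.5,0,0],0,0.9],[[-3.5,0,0],0,0.9],[[-3.5,0,0],0,0.9],[[0,0,0],0,0.9]]'

```text
t: 21.6
eef_pos: [0.5609, 0.2409, 0.217]
eef_rot: [0.201, 1.551, -0.194]
ft_force: [0.0, -0.1, 0.7]
opening: 0.0854
```

Run:
```python
from h import *
rel();im,c=grab('wrist','w7')
cv2.imwrite('pics/w7z.png',cv2.resize(im[90:250,250:390],None,fx=4,fy=4,interpolation=cv2.INTER_CUBIC))
```

```text
t 21.6 pos [0.5609 0.2409 0.217 ] F [ 0.03 -0.07  0.66] op 0.0854
[[ 0.0114  0.2493  0.9683]
 [ 0.0035  0.9684 -0.2494]
 [-0.9999  0.0062  0.0102]]
tcp rel tip: along 58.99 lat 1.80 z 217.00 mm toolyaw -14.44 F along 0.05 lat -0.06 z 0.66 M [ 0.05 -0.08  0.01]
```

View pics/w7z.png

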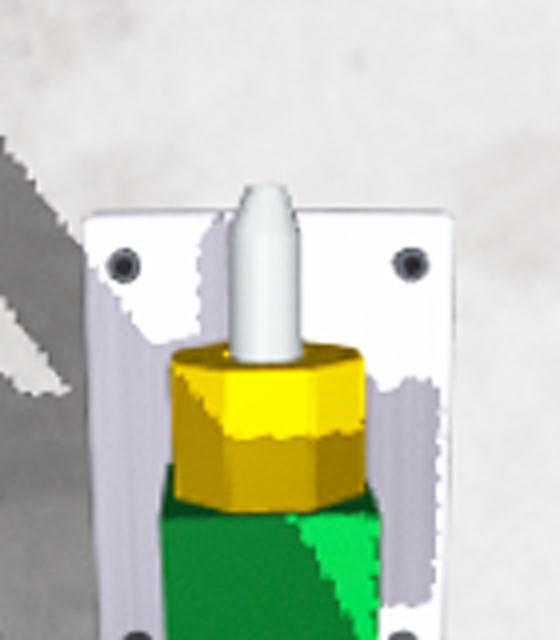

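Request:
send_rows --moves '[[[0,-4.47,1.23],0,1],[[0,-4.47,1.23],0,1],[[0,-4.47,1.23],0,1],[[0,-4.47,1.23],0,1],[[0,-4.47,1.23],0,1],[[0,-4.47,1.23],0,1],[[0,-4.47,1.23],0,1],[[0,-4.47,1.23],0,1]]'

```text
t: 22.45
eef_pos: [0.5626, -0.1327, 0.208]
eef_rot: [0.198, 1.564, -0.198]
ft_force: [0.4, 1.1, 0.5]
opening: 0.095
```

Request:
send_rows --moves '[[[0,-4.47,1.23],0,1],[[0,-4.47,1.23],0,1],[[0,-4.47,1.23],0,1],[[0,0,0],0,1],[[0,0,0],0,1],[[0,0,0],0,1]]'

```text
t: 23.05
eef_pos: [0.5655, -0.2689, 0.2085]
eef_rot: [0.198, 1.564, -0.197]
ft_force: [0.8, 0.6, 0.2]
opening: 0.095
```

Run:
```python
from fit import *
st();im,c=grab('wrist','w8')
```

```text
t 23.05 pos [ 0.5655 -0.2689  0.2085] F [0.82 0.63 0.16] op 0.095
[[-1.700e-03  2.487e-01  9.686e-01]
 [ 1.200e-03  9.686e-01 -2.486e-01]
 [-1.000e+00  8.000e-04 -1.900e-03]]
```

View pics/w8.png

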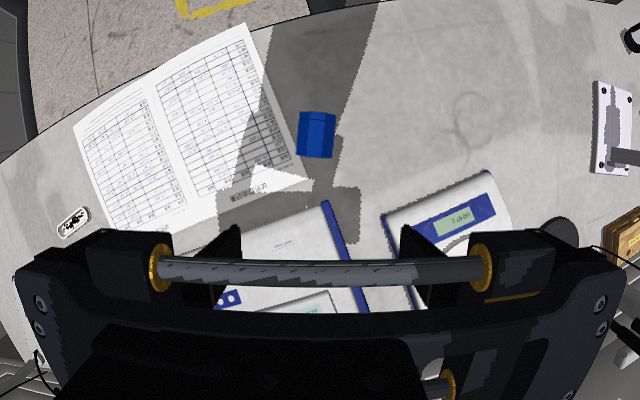

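Run:
```python
from fit import *
import pickle
s,c=pickle.load(open('w8.pkl','rb'));im=cv2.imread('pics/w8.png')
b=(285,100,345,165)
for x in [(.5055,-.2582,-.294),(.507,-.256,-.2)]:
    p,f=fit(im,c,'cap',b,x);print(p.round(4),np.degrees(p[2]).round(1),f)
cv2.imwrite('pics/w8z.png',cv2.resize(im[b[1]:b[3],b[0]:b[2]],None,fx=8,fy=8,interpolation=cv2.INTER_CUBIC))
R=Ro.from_rotvec(s['eef_rot']).as_matrix()
print('need cm',R.T@(np.array([p[0],p[1],.0138])-s['eef_pos'])*100)
```

```text
[ 0.5056 -0.2581 -0.3427] -19.6 0.0374990170637729
[ 0.5056 -0.258  -0.3511] -20.1 0.03645710466304946
need cm [19.47986588 -0.44329623 -6.04135137]
```

View pics/w8z.png

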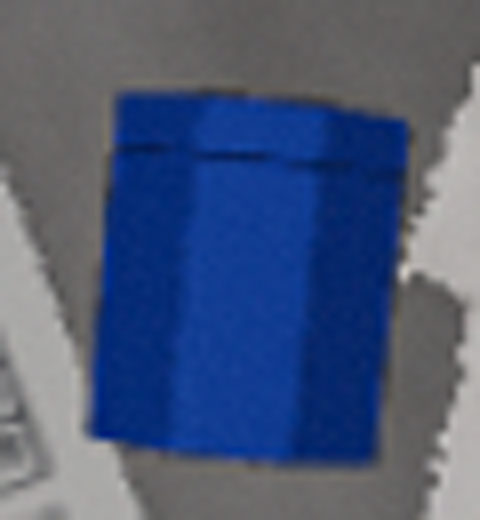

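Request:
send_rows --moves '[[[0,-0.44,-3.0],0,1],[[0,0,-3.04],0.097,1],[[4.5,0,0],0,1],[[4.5,0,0],0,1],[[4.5,0,0],0,1],[[2,0,0],0,1],[[0,0,0],0,1],[[0,0,0],0,1]]'

```text
t: 23.9
eef_pos: [0.5068, -0.2583, 0.0553]
eef_rot: [0.272, 1.553, -0.273]
ft_force: [-0.2, -0.6, 0.2]
opening: 0.095
```

Run:
```python
from h import *
s,R=st()
d=R.T@(np.array([.5056,-.258,.0138])-s['eef_pos']);print('need tool cm',d*100,'yaw',np.degrees(np.arctan2(R[1,2],R[0,2])))
```

```text
t 23.9 pos [ 0.5068 -0.2583  0.0553] F [-0.16 -0.63  0.21] op 0.095
[[ 3.000e-04  3.404e-01  9.403e-01]
 [-2.000e-04  9.403e-01 -3.404e-01]
 [-1.000e+00 -0.000e+00  3.000e-04]]
need tool cm [ 4.15431578 -0.01033593 -0.12869549] yaw -19.899228047411793
```

Request:
send_rows --moves '[[[2.1,0,-0.1],0,1],[[2.0,0,0],0,1],[[0,0,0],0,1],[[0,0,0],0,1],[[0,0,0],0,0.3],[[0,0,0],0,0.3],[[0,0,0],0,0.3],[[0,0,0],0,0.3]]' --force 35

```text
t: 24.7
eef_pos: [0.5079, -0.2622, 0.0183]
eef_rot: [0.267, 1.547, -0.278]
ft_force: [-2.3, -5.9, 9.0]
opening: 0.0683
```

Request:
send_rows --moves '[[[0,0,0],0,0.3],[[0,0,0],0,0.3],[[0,0,0],0,0.3],[[0,0,0],0,0.3],[[0,0,0],0,0.3]]'

```text
t: 25.2
eef_pos: [0.5079, -0.2616, 0.0181]
eef_rot: [0.269, 1.547, -0.277]
ft_force: [-2.6, -4.2, 8.5]
opening: 0.0395
```

Run:
```python
from h import *
s,R=st()
d=R.T@(np.array([.5056,-.258,.0138])-s['eef_pos']);print('need tool cm',d*100,'yaw',np.degrees(np.arctan2(R[1,2],R[0,2])))
```

```text
t 25.2 pos [ 0.5079 -0.2616  0.0181] F [-2.65 -4.24  8.46] op 0.0395
[[ 0.0052  0.3411  0.94  ]
 [-0.0062  0.94   -0.3411]
 [-1.     -0.0041  0.007 ]]
need tool cm [ 0.42756517  0.26744156 -0.33960989] yaw -19.944585781637954
```

Request:
send_rows --moves '[[[-1.0,0,0],0,0.3],[[-2.0,0,0],0,0.3],[[-3.0,0,0],0,0.3],[[-2.5,0,0],0,0.3],[[0,0,0],0,0.3],[[0,0,0],0,0.3]]'

```text
t: 25.8
eef_pos: [0.5055, -0.2586, 0.0994]
eef_rot: [0.273, 1.552, -0.274]
ft_force: [0.5, 0.3, -0.3]
opening: 0.0395
```

Run:
```python
from h import *
st();im,c=grab('wrist','w9')
cv2.imwrite('pics/w9z.png',cv2.resize(im[205:315,255:385],None,fx=5,fy=5,interpolation=cv2.INTER_CUBIC))
```

```text
t 25.8 pos [ 0.5055 -0.2586  0.0994] F [ 0.51  0.29 -0.33] op 0.0395
[[ 1.000e-03  3.416e-01  9.398e-01]
 [-3.000e-04  9.398e-01 -3.416e-01]
 [-1.000e+00  0.000e+00  1.000e-03]]
```

View pics/w9.png

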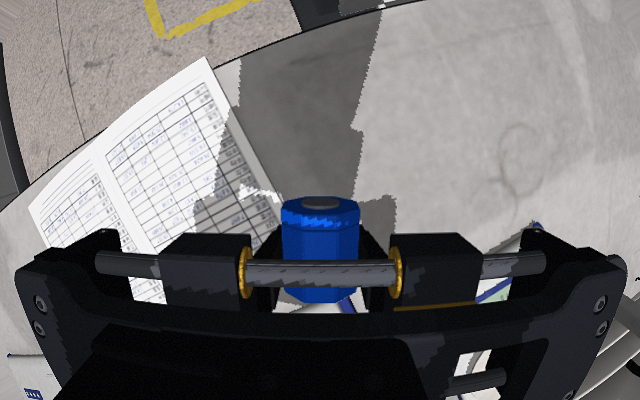

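View pics/w9z.png

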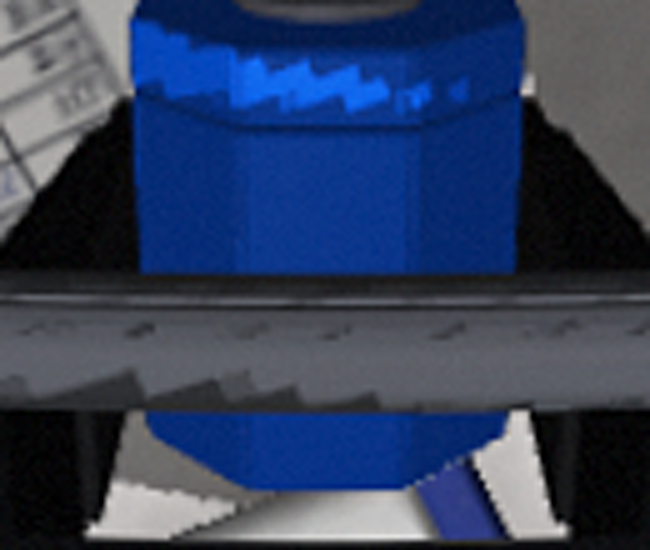

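Run:
```python
from h import *
import pickle
from scipy.optimize import least_squares
s,c=pickle.load(open('w9.pkl','rb'))
R=Ro.from_rotvec(s['eef_rot']).as_matrix();p=s['eef_pos']
im=cv2.imread('pics/w9.png');cv2.imwrite('pics/w9y.png',cv2.resize(im[190:310,275:370],None,fx=6,fy=6,interpolation=cv2.INTER_CUBIC))
for h,d in [(.0019,-.0034),(.0019,0),(.005,0)]:
  print(h,d,[np.round(proj(c,p+R@np.array([-(.020+h),y,z+d]),True),1).tolist() for z in(-.024,.024) for y in(-.0083,.0083)], [np.round(proj(c,p+R@np.array([-h,y,d-.024]),True),1).tolist() for y in(-.0083,0.0083)])
# same check for spacer w6 & plaque w3
for k,h,d,w in [('w6',.0054,-.0007,.021),('w3',.0074,0,.023)]:
  s,c=pickle.load(open(k+'.pkl','rb'));R=Ro.from_rotvec(s['eef_rot']).as_matrix();p=s['eef_pos']
  print(k,[np.round(proj(c,p+R@np.array([-(w+h),0,z+d]),True),1).tolist() for z in(-.015,.015)],'bore',np.round(proj(c,p+R@np.array([-h,0,d-.015]),True),1))
```

```text
0.0019 -0.0034 [[301.6, 213.5], [337.5, 213.5], [303.6, 302.6], [335.7, 302.6]] [[303.7, 203.3], [335.3, 203.3]]
0.0019 0 [[301.7, 220.5], [337.4, 220.5], [303.8, 308.1], [335.6, 308.0]] [[303.8, 209.5], [335.3, 209.5]]
0.005 0 [[301.3, 222.5], [337.7, 222.5], [303.5, 311.3], [335.8, 311.3]] [[303.5, 211.1], [335.6, 211.0]]
w6 [[319.5, 240.6], [319.6, 296.8]] bore [319.6 226.5]
w3 [[319.5, 245.2], [319.6, 302.2]] bore [319.5 229. ]
```

View pics/w9y.png

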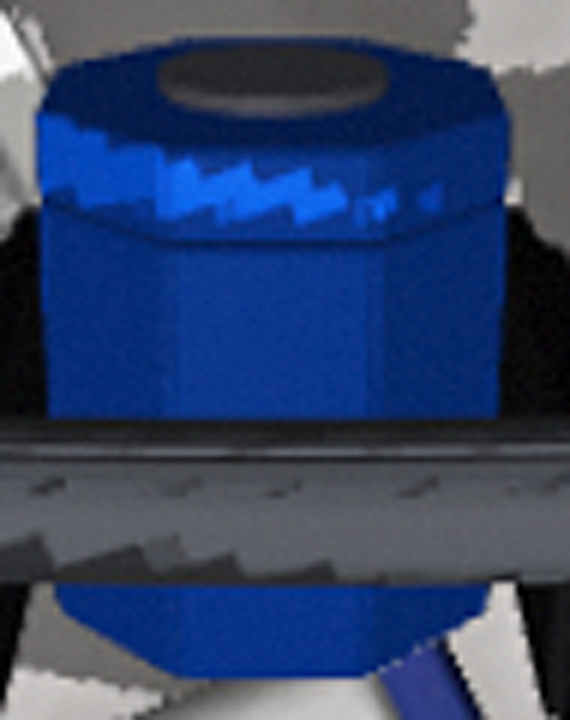

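Request:
send_rows --moves '[[[-0.9,0,-2],-0.097,0.3],[[0,3.0,-3.8],0,0.3],[[0,3.0,-3.8],0,0.3],[[0,3.0,-3.8],0,0.3],[[0,3.0,-3.8],0,0.3],[[0,4.6,0],0,0.3],[[0,4.6,0],0,0.3],[[0,4.6,0],0,0.3]]'

```text
t: 26.65
eef_pos: [0.4022, 0.0375, 0.1063]
eef_rot: [0.198, 1.564, -0.198]
ft_force: [1.5, -1.5, -1.6]
opening: 0.0401
```

Request:
send_rows --moves '[[[0,4.6,0],0,0.3],[[0,4.6,0],0,0.3],[[0,4.6,0],0,0.3],[[0,4.6,0],0,0.3],[[0,4.6,0],0,0.3],[[0,0,0],0,0.3],[[0,0,0],0,0.3],[[0,0,0],0,0.3]]'

```text
t: 27.45
eef_pos: [0.4598, 0.2575, 0.1062]
eef_rot: [0.197, 1.564, -0.2]
ft_force: [-0.6, 0.4, -1.6]
opening: 0.0395
```

Run:
```python
from h import *
rel()
im,c=grab('side','s10');cv2.imwrite('pics/s10z.png',cv2.resize(im[130:250,240:400],None,fx=5,fy=5,interpolation=cv2.INTER_CUBIC))
```

```text
t 27.45 pos [0.4598 0.2575 0.1062] F [-0.61  0.36 -1.56] op 0.0395
[[-0.0029  0.2495  0.9684]
 [-0.0015  0.9684 -0.2495]
 [-1.     -0.0022 -0.0024]]
tcp rel tip: along -43.05 lat -7.21 z 106.18 mm toolyaw -14.45 F along -0.68 lat 0.20 z -1.56 M [0.03 0.01 0.05]
```

View pics/s10z.png

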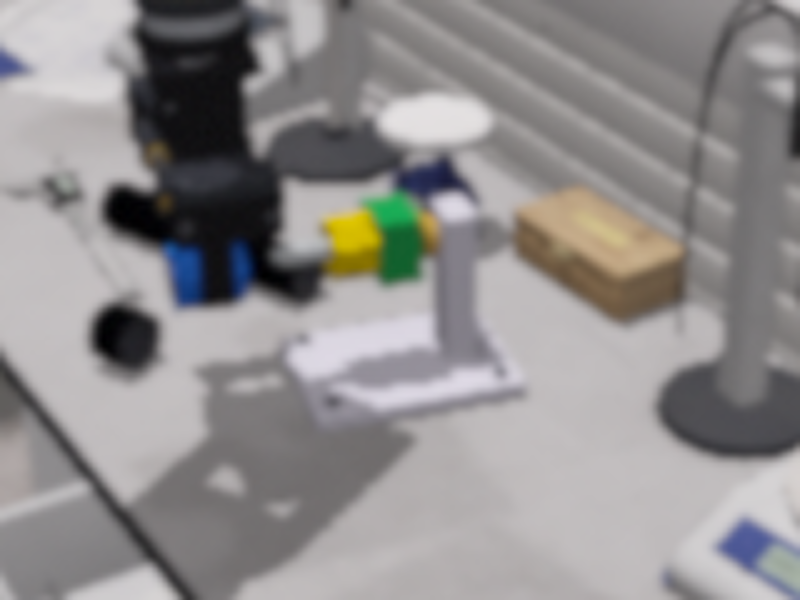

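Request:
send_rows --moves '[[[-0.17,0.65,0],0,0.3],[[0,0,0.5],0,0.3],[[0,0,0.5],0,0.3],[[0,0,0],0,0.3],[[0,0,0],0,0.3],[[0,0,0],0,0.3]]'

```text
t: 28.1
eef_pos: [0.4723, 0.2622, 0.1094]
eef_rot: [0.198, 1.562, -0.198]
ft_force: [1.0, -0.7, -1.5]
opening: 0.0397
```

Run:
```python
from h import *
rel()
```

```text
t 28.1 pos [0.4723 0.2622 0.1094] F [ 1.   -0.74 -1.47] op 0.0397
[[-3.000e-04  2.494e-01  9.684e-01]
 [-0.000e+00  9.684e-01 -2.494e-01]
 [-1.000e+00 -1.000e-04 -3.000e-04]]
tcp rel tip: along -32.15 lat 0.39 z 109.40 mm toolyaw -14.44 F along 1.15 lat -0.47 z -1.47 M [ 0.02  0.   -0.02]
```

Request:
send_rows --moves '[[[0.13,-0.03,0.4],0,0.3],[[0,0,0.4],0,0.3],[[0,0,0.4],0,0.3],[[0,0,0.4],0,0.3],[[0,0,0.3],0,0.3],[[0,0,0],0,0.3],[[0,0,0],0,0.3]]'

```text
t: 28.8
eef_pos: [0.4907, 0.2573, 0.1082]
eef_rot: [0.198, 1.562, -0.198]
ft_force: [0.2, 0.5, -0.9]
opening: 0.04
```

Run:
```python
from h import *
rel()
```

```text
t 28.8 pos [0.4907 0.2573 0.1082] F [ 0.25  0.54 -0.92] op 0.04
[[-1.000e-04  2.493e-01  9.684e-01]
 [-0.000e+00  9.684e-01 -2.493e-01]
 [-1.000e+00 -0.000e+00 -1.000e-04]]
tcp rel tip: along -13.09 lat 0.22 z 108.16 mm toolyaw -14.43 F along 0.10 lat 0.59 z -0.92 M [ 0.02 -0.01  0.03]
```

Request:
send_rows --moves '[[[0,0,0.3],0,0.3],[[0,0,0.3],0,0.3],[[0,0,0],0,0.3]]'

```text
t: 29.1
eef_pos: [0.4968, 0.2557, 0.1082]
eef_rot: [0.198, 1.561, -0.198]
ft_force: [0.3, -0.5, 0.3]
opening: 0.0397
```

Request:
send_rows --moves '[[[0,0,0.3],0,0.3],[[0,0,0.3],0,0.3],[[0,0,0],0,0.3]]'

```text
t: 29.4
eef_pos: [0.5026, 0.2542, 0.1086]
eef_rot: [0.197, 1.562, -0.198]
ft_force: [-1.4, -1.9, 2.3]
opening: 0.0393
```

Run:
```python
from h import *
rel()
```

```text
t 29.4 pos [0.5026 0.2542 0.1086] F [-1.44 -1.93  2.29] op 0.0393
[[ 2.000e-04  2.492e-01  9.685e-01]
 [-4.000e-04  9.685e-01 -2.492e-01]
 [-1.000e+00 -3.000e-04  2.000e-04]]
tcp rel tip: along -0.80 lat 0.19 z 108.56 mm toolyaw -14.43 F along -0.92 lat -2.22 z 2.29 M [-0.23  0.25  0.03]
```

Nub has reached the rod. Continue.

Request:
send_rows --moves '[[[0,0,0.25],0,0.3],[[0,0,0.25],0,0.3],[[0,0,0],0,0.3]]'

```text
t: 29.7
eef_pos: [0.5081, 0.2528, 0.1086]
eef_rot: [0.197, 1.56, -0.198]
ft_force: [1.1, -2.3, 2.1]
opening: 0.0396
```

Run:
```python
from h import *
rel()
```

```text
t 29.7 pos [0.5081 0.2528 0.1086] F [ 1.08 -2.29  2.05] op 0.0396
[[ 2.100e-03  2.491e-01  9.685e-01]
 [-4.000e-04  9.685e-01 -2.491e-01]
 [-1.000e+00  1.000e-04  2.100e-03]]
tcp rel tip: along 4.92 lat 0.21 z 108.61 mm toolyaw -14.43 F along 1.61 lat -1.95 z 2.05 M [-0.36  0.08 -0.01]
```

Request:
send_rows --moves '[[[0,0,0.25],0,0.3],[[0,0,0.25],0,0.3],[[0,0,0],0,0.3]]'

```text
t: 30.0
eef_pos: [0.5128, 0.2516, 0.1084]
eef_rot: [0.198, 1.56, -0.198]
ft_force: [-1.7, -2.5, 3.0]
opening: 0.04
```

Run:
```python
from h import *
rel()
```

```text
t 30.0 pos [0.5128 0.2516 0.1084] F [-1.67 -2.5   2.98] op 0.04
[[ 1.700e-03  2.492e-01  9.684e-01]
 [-3.000e-04  9.684e-01 -2.492e-01]
 [-1.000e+00  1.000e-04  1.700e-03]]
tcp rel tip: along 9.77 lat 0.22 z 108.42 mm toolyaw -14.43 F along -0.99 lat -2.83 z 2.98 M [-0.33  0.1  -0.06]
```

Request:
send_rows --moves '[[[0,-0.04,0.2],0,0.3],[[0,0,0.2],0,0.3]]'

```text
t: 30.2
eef_pos: [0.5159, 0.2507, 0.1084]
eef_rot: [0.198, 1.562, -0.197]
ft_force: [-1.1, 0.2, 4.2]
opening: 0.04
```

Request:
send_rows --moves '[[[0,0,0.1],0,0.3],[[0,0,0.1],0,0.3]]'

```text
t: 30.4
eef_pos: [0.5179, 0.2502, 0.1083]
eef_rot: [0.198, 1.561, -0.197]
ft_force: [-1.3, 2.0, 2.9]
opening: 0.0395
```

Run:
```python
from h import *
rel()
```

```text
t 30.4 pos [0.5179 0.2502 0.1083] F [-1.32  1.96  2.9 ] op 0.0395
[[ 4.000e-04  2.491e-01  9.685e-01]
 [ 6.000e-04  9.685e-01 -2.491e-01]
 [-1.000e+00  7.000e-04  3.000e-04]]
tcp rel tip: along 15.02 lat 0.15 z 108.33 mm toolyaw -14.43 F along -1.77 lat 1.57 z 2.90 M [ 0.09  0.26 -0.  ]
```

Request:
send_rows --moves '[[[0,0,0.1],0,0.3],[[0,0,0.1],0,0.3]]'

```text
t: 30.6
eef_pos: [0.5191, 0.2499, 0.1082]
eef_rot: [0.198, 1.563, -0.197]
ft_force: [-4.7, 2.2, 4.4]
opening: 0.0401
```

Request:
send_rows --moves '[[[0,0,0.1],0,0.3],[[0,0,0.0],0,0.3]]'

```text
t: 30.8
eef_pos: [0.5196, 0.2498, 0.1082]
eef_rot: [0.198, 1.564, -0.197]
ft_force: [-5.2, 3.3, 5.0]
opening: 0.0397
```

Request:
send_rows --moves '[[[0,0,0.1],0,0.3],[[0,0,0.0],0,0.3]]'

```text
t: 31.0
eef_pos: [0.5197, 0.2497, 0.1081]
eef_rot: [0.198, 1.567, -0.197]
ft_force: [-10.6, 3.5, 6.5]
opening: 0.0402
```

Run:
```python
from h import *
rel()
```

```text
t 31.0 pos [0.5197 0.2497 0.1081] F [-10.6    3.47   6.46] op 0.0402
[[-4.600e-03  2.488e-01  9.685e-01]
 [ 1.100e-03  9.686e-01 -2.488e-01]
 [-1.000e+00 -1.000e-04 -4.800e-03]]
tcp rel tip: along 16.90 lat 0.15 z 108.08 mm toolyaw -14.41 F along -11.13 lat 0.72 z 6.46 M [0.52 1.4  0.19]
```

Request:
send_rows --moves '[[[0,0,0.05],0,0.3],[[0,0,0],0,0.3],[[0,0,0],0,0.3]]'

```text
t: 31.3
eef_pos: [0.5197, 0.2498, 0.1081]
eef_rot: [0.198, 1.567, -0.197]
ft_force: [-10.3, 4.0, 8.6]
opening: 0.0397
```

Run:
```python
from h import *
rel()
im,c=grab('wrist','w11');cv2.imwrite('pics/w11z.png',cv2.resize(im[195:315,255:385],None,fx=5,fy=5,interpolation=cv2.INTER_CUBIC))
im,c=grab('side','s11');cv2.imwrite('pics/s11z.png',cv2.resize(im[150:220,270:350],None,fx=8,fy=8,interpolation=cv2.INTER_CUBIC))
```

```text
t 31.3 pos [0.5197 0.2498 0.1081] F [-10.32   3.95   8.57] op 0.0397
[[-5.500e-03  2.487e-01  9.686e-01]
 [ 1.200e-03  9.686e-01 -2.487e-01]
 [-1.000e+00 -2.000e-04 -5.600e-03]]
tcp rel tip: along 16.93 lat 0.19 z 108.11 mm toolyaw -14.4 F along -10.98 lat 1.26 z 8.57 M [0.51 1.62 0.1 ]
```

View pics/w11z.png

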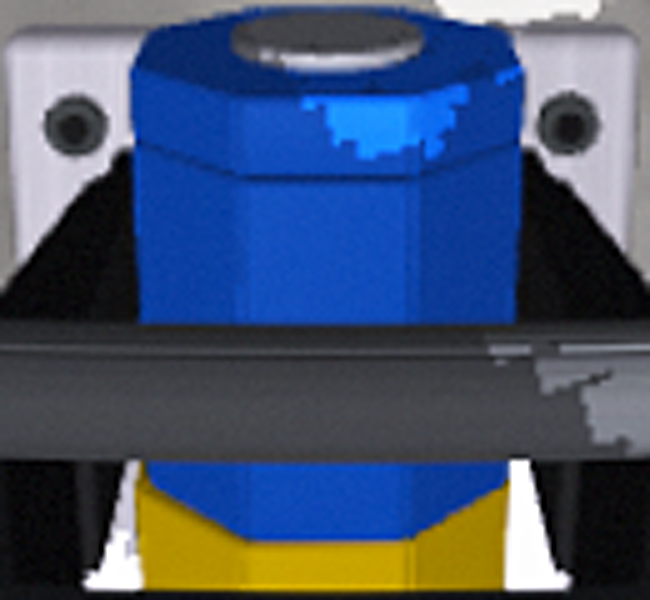

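View pics/s11z.png

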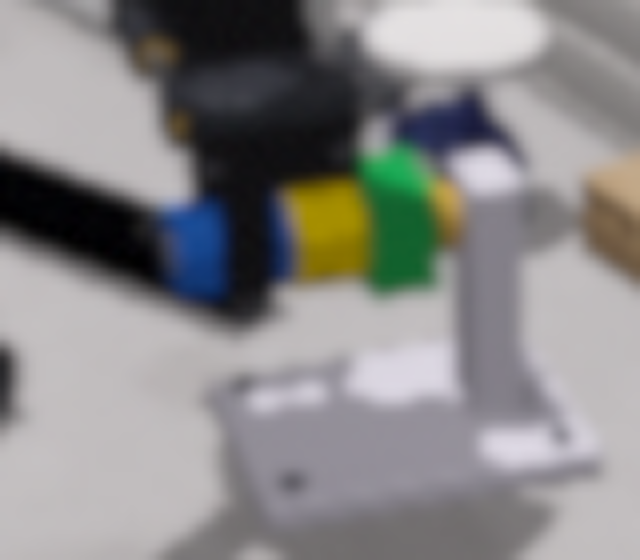

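Request:
send_rows --moves '[[[-0.08,0,0.06],0,0.3],[[0,0,0],0,0.3],[[0,0,0],0,0.3]]'

```text
t: 31.7
eef_pos: [0.5205, 0.2496, 0.1083]
eef_rot: [0.198, 1.567, -0.197]
ft_force: [-8.4, 4.7, 5.2]
opening: 0.0398
```

Run:
```python
from h import *
rel()
```

```text
t 31.7 pos [0.5205 0.2496 0.1083] F [-8.37  4.65  5.2 ] op 0.0398
[[-5.000e-03  2.487e-01  9.686e-01]
 [ 1.200e-03  9.686e-01 -2.487e-01]
 [-1.000e+00 -1.000e-04 -5.100e-03]]
tcp rel tip: along 17.67 lat 0.15 z 108.28 mm toolyaw -14.4 F along -9.26 lat 2.42 z 5.20 M [0.61 1.34 0.13]
```

Request:
send_rows --moves '[[[-0.04,-0.02,0.1],0,0.3],[[0,0,0],0,0.3],[[0,0,0],0,0.3]]'

```text
t: 32.0
eef_pos: [0.5209, 0.2494, 0.1084]
eef_rot: [0.198, 1.568, -0.197]
ft_force: [-9.0, 5.4, 3.4]
opening: 0.0396
```

Run:
```python
from h import *
rel()
```

```text
t 32.0 pos [0.5209 0.2494 0.1084] F [-8.97  5.44  3.38] op 0.0396
[[-6.200e-03  2.486e-01  9.686e-01]
 [ 1.700e-03  9.686e-01 -2.486e-01]
 [-1.000e+00  2.000e-04 -6.400e-03]]
tcp rel tip: along 18.12 lat 0.13 z 108.39 mm toolyaw -14.4 F along -10.04 lat 3.04 z 3.38 M [0.89 1.48 0.16]
```

Request:
send_rows --moves '[[[0,0.05,0.12],0,0.3],[[0,0,0],0,0.3],[[0,0,0],0,0.3]]'

```text
t: 32.3
eef_pos: [0.5211, 0.2494, 0.1082]
eef_rot: [0.197, 1.571, -0.198]
ft_force: [-13.6, 4.4, 7.0]
opening: 0.0399
```

Run:
```python
from h import *
rel()
```

```text
t 32.3 pos [0.5211 0.2494 0.1082] F [-13.57   4.45   7.  ] op 0.0399
[[-8.900e-03  2.485e-01  9.686e-01]
 [ 9.000e-04  9.686e-01 -2.485e-01]
 [-1.000e+00 -1.300e-03 -8.800e-03]]
tcp rel tip: along 18.36 lat 0.20 z 108.23 mm toolyaw -14.39 F along -14.25 lat 0.93 z 7.00 M [0.71 1.99 0.18]
```

Request:
send_rows --moves '[[[0,0,0],0,0.8],[[0,0,0],0,0.8],[[0,0,0],0,0.8],[[0,0,0],0,0.8],[[-3.5,0,0],0,0.9],[[-3.5,0,0],0,0.9],[[-3.5,0,0],0,0.9],[[0,0,0],0,0.9]]'

```text
t: 33.1
eef_pos: [0.5282, 0.2494, 0.2213]
eef_rot: [0.202, 1.551, -0.194]
ft_force: [0.9, -0.2, 0.6]
opening: 0.0849
```

Request:
send_rows --moves '[[[0,0,0.9],0,0.9],[[0,0,0.9],0,0.9],[[0,0,0],0,0.9],[[0,0,0],0,0.9]]'

```text
t: 33.5
eef_pos: [0.5419, 0.2434, 0.2125]
eef_rot: [0.197, 1.564, -0.199]
ft_force: [-0.5, 0.9, 0.1]
opening: 0.0854
```

Run:
```python
from h import *
rel()
im,c=grab('wrist','w12');cv2.imwrite('pics/w12z.png',cv2.resize(im[90:250,250:390],None,fx=4,fy=4,interpolation=cv2.INTER_CUBIC))
im,c=grab('side','s12');cv2.imwrite('pics/s12z.png',cv2.resize(im[150:220,270:350],None,fx=8,fy=8,interpolation=cv2.INTER_CUBIC))
```

```text
t 33.5 pos [0.5419 0.2434 0.2125] F [-0.47  0.86  0.1 ] op 0.0854
[[-0.0029  0.2498  0.9683]
 [-0.001   0.9683 -0.2498]
 [-1.     -0.0017 -0.0026]]
tcp rel tip: along 40.00 lat -0.45 z 212.51 mm toolyaw -14.47 F along -0.66 lat 0.72 z 0.10 M [-0.    0.07 -0.  ]
```

View pics/w12z.png

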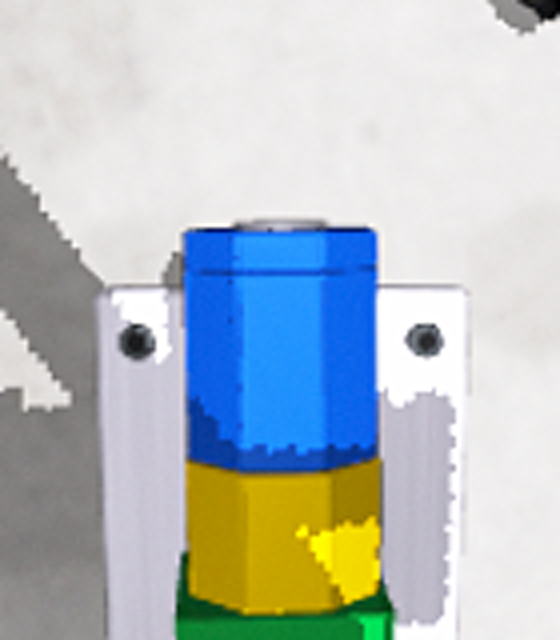

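View pics/s12z.png

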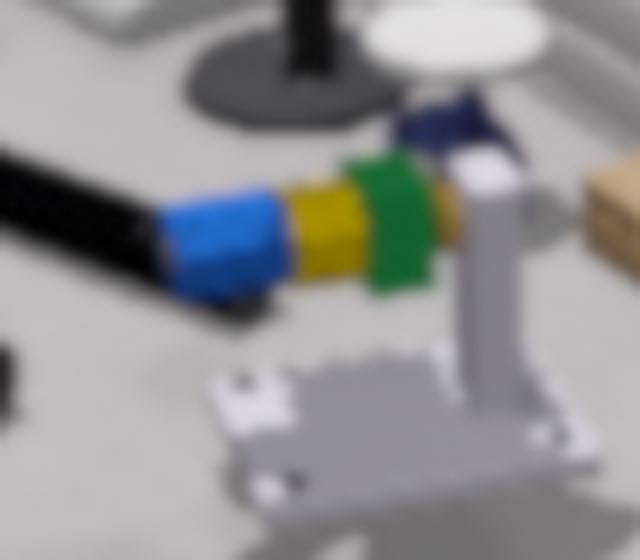

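Request:
send_rows --moves '[[[-1.0,0,3],0,0.9],[[0,0,3.5],0,0.9],[[0,0,0],0,0.9],[[0,0,0],0,0.9],[[0,0,0],0,0.9]]'

```text
t: 34.1
eef_pos: [0.6042, 0.228, 0.2238]
eef_rot: [0.197, 1.563, -0.198]
ft_force: [-0.8, -0.3, 0.5]
opening: 0.0859
```

Run:
```python
from h import *
rel()
im,c=grab('wrist','w13');cv2.imwrite('pics/w13z.png',cv2.resize(im[80:250,250:390],None,fx=3.5,fy=3.5,interpolation=cv2.INTER_CUBIC))
```

```text
t 34.1 pos [0.6042 0.228  0.2238] F [-0.78 -0.31  0.52] op 0.0859
[[-1.300e-03  2.488e-01  9.686e-01]
 [-1.000e-04  9.686e-01 -2.488e-01]
 [-1.000e+00 -4.000e-04 -1.200e-03]]
tcp rel tip: along 104.17 lat 0.08 z 223.82 mm toolyaw -14.41 F along -0.67 lat -0.49 z 0.52 M [-0.02 -0.01 -0.02]
```

View pics/w13z.png

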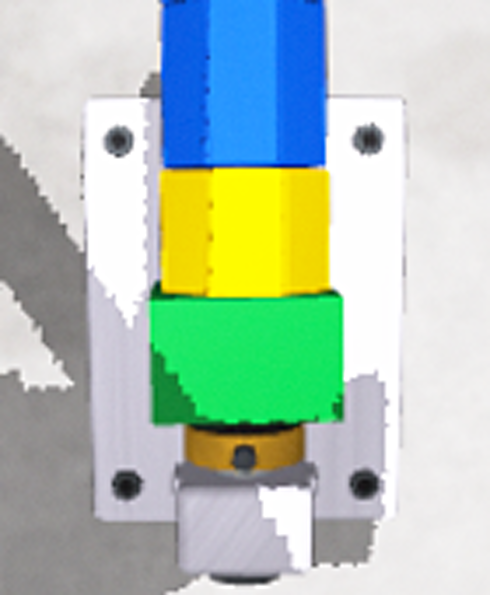

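Run:
```python
from h import *
print(close_job()); st()
```

```text
the job is handed in; nothing more can be done
None
the job is handed in; nothing more can be done
```

The green plaque, yellow spacer and blue end cap are on the rod in that order. Each was pressed home and let go, and the job was handed in at about 34 s.

- **Pressing forces along the rod:** the seat was felt about 97 mm behind the tip. The plaque was pressed to about 8 N and the spacer to about 8 N. The cap went to about 14 N in total, which includes the 3–8 N rub of its nub. All were well under 30 N.
- **Last checks:** after release, the wrist pictures, including one over the collar, and the blurred side picture showed buffer, plaque, spacer and cap face to face with no visible gap. The gripper was open and clear with about zero force. I did not measure the collar's position, but in the pictures it looks unmoved.
- **Irregularities:**
  - While going down for the cap, the tool met something, probably the papers or the instrument beside it. That gave about 9 N upward and moved the tool about 4 mm. I corrected for the offset before fitting the cap and did not check that spot again afterwards.
  - The cap jammed slightly (up to 8.6 N upward on the tool) until I raised the tool by under 1 mm. I then pressed it on to the final force.
  - By my estimate the rod tip is within about 1 mm of the cap's bore bottom, so part of the final cap force could have been taken there.

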